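Load the hub blow-off station and set its air

ROBOT

A 6-joint arm with a two-finger parallel gripper is mounted at the origin on the work surface. World frame = base frame: x ahead of the robot, y to its left, z up, the work surface at z = 0. Lengths are in m, angles in degrees, forces in N, time in s.
With the tool pointing down it reaches from about 0.375 to 0.9 m from the base axis. Payload 3.1 kg.
Tool frame: the origin (TCP) lies between the finger pads; the fingertips stand 11 mm ahead of it and the grasp point (between the pads) lies 8 mm behind it; z points along the fingers, y is the line along which they close (so a half turn about z gives the same grasp; the last joint's range is limited). The gripper opens to 87 mm and grips with 3 to 60 N. Pads are 19 mm wide; open, the fingers measure 117 mm over their backs; the gripper's body (75 mm by 190 mm) begins 51 mm behind the grasp point.
Start: joints at [-82.821, 30.224, 82.088, -0, 67.689, -10.227], TCP at [0.187, -0.596, 0.234] pointing down, gripper open.
Joint ranges: [-176.69, 176.69], [-43.24, 126.21], [12.49, 139.97], [-82, 262], [0, 151.66], [-163.58, 163.58]. Speed limits (degrees/s): [159.86, 159.86, 180, 180, 180, 180].

INTERFACE

Orientations are given as a 3x3 rotation matrix whose columns are the frame's x, y, z axes.
In Python, from rig import bot, viewer, workorder, models gives the robot as it stands.
- The arm moves only by the shell command python3 -m jog 'ROWS'. ROWS is JSON, a list of rows, each a list of 7 numbers: the opening, from 0 (shut) to 1 (fully open), then the shift along the tool's x, y, z in m, then the turn, a rotation vector about the tool's x, y, z in degrees. In form: [[claw, x, y, z, ax, ay, az], ...]. A call has 1 to 20 rows; each row is the pose to reach, as a shift and turn from the pose commanded when the call began, along the tool's axes at that moment; what a row does not reach only later rows make up. A row lasts 1/8 s, in which the tool goes at most 62.5 mm and 10.7 degrees, less where a joint would pass 70% of its speed; a pose out of reach is approached as far as the arm can. A call with a gripper value outside its range is refused whole. The fingers move at their own pace and stop on an object; the grip force is fixed at half the most. Time passes only in rows, so rows that repeat a pose let the fingers close. It gives the time, the measured TCP pose, the force, the opening and the grip force at its end, in the units of the state.
- bot.read_state(): the state, without advancing time (a new reading comes with each control period).
- viewer.capture(name): name is "scene" or "top" or "wrist"; returns (picture, depth): 384x512x3 uint8, blue, green, red; 384x512 float32, m along the optical axis (not along the pixel's ray), 0 where there is no reading.
- viewer.camera_info(name): a dict with "fx", "fy", "cx", "cy" (pixels), "world_to_cam" (4x4, takes a point from world to camera coordinates). Camera axes: x right, y down, z forward; pixel columns grow to the right and rows downward; lengths in m; the calibration is good to about 2 mm. A picture is of the moment at which its call begins: read the wrist's pose just before it. camera_info takes no time and is no camera call; for the wrist camera it gives the pose at the moment of the call.
- workorder.hand_in(): hands the job in; it is judged then, once.
Trained networks look in the newest picture that a camera, given by its name, has taken for a name from the list of things; names that differ only in an ending like _2 or _b are one class to them, and where a whole thing is asked for, a point or a joint stands for the part that bears it (a point fixed in the world has none). Each returns a list of dicts, best first, with "p" (0 to 1); they miss things now and then, are a little off and sometimes report something else, mostly with a low value. They report only what shows in the picture. A call takes as long as a camera call. They do not tell look-alikes from the thing itself.
- models.outline_of(camera, thing): "mask" (384x512 bool, what is visible of it).
- models.tip_of(camera, thing): "xyz" ([x, y, z] in m, in world coordinates, good to about 4 mm: a listed point, or the origin of a listed thing).
The state is a dict: "time_s": time; "joint_positions": joint angles; "qvel": joint speeds; "tau": joint torques, N m; "position": TCP position; "tcp_rot": TCP orientation; "force": force on the tool from outside, world axes, zero at the start; "moment": the same for the moment, N m; "opening": opening from 0.0 (shut) to 1.0 (fully open); "grasp_force": force on a finger pad.
Only numpy, scipy, OpenCV 4.12 (cv2) and the standard library are available. Lean on these libraries where they do the work, as an engineer would, in place of code of your own. Each camera call takes 0.05 s, during which the arm holds its last target. There are 200 camera calls.

TASK

Get the blow-off station ready to clean the drive hubs that lie on the bench: first turn the air valve fully shut and push the nozzle carriage back to the parked end of its track, then take the dust caps off the spindles, put them in the square steel tin, and put every flanged hub on a spindle of its own, fully down on the plate. Only when all are on, slide the carriage level with the small black clip beside the track, and last of all turn the air valve to half open, 45 degrees (the middle tick on its dial). Leave the tin and the other things on the bench (drive, screwdriver, blower bulb) where they are.

Things in the scene. Friction and masses are not known exactly. Their poses are not given: they have to be found in the camera images.
- station: Fixed aluminium plate, 160 mm (x, from -72 to +88 mm) by 280 mm (y, centred), 12 mm thick. Origin on the bench under it; its x axis points away from the robot and y to the left at yaw 0 (it may be turned by up to 0.12 rad). On it, 45 mm towards -x of the origin, a row of four spindles; 50 mm towards +x, the carriage's track along y.
- spindle0 (a point): Point on the axis of upright steel spindle 0 (0 is the rightmost, at -y; the four stand 72 mm apart), 18 mm above the plate: here lies the centre of a fully seated hub. Each spindle is 10 mm in diameter, tapers at the top and ends 56 mm above the plate (38 mm above this point).
- spindle1 (a point): Point on the axis of upright steel spindle 1 (0 is the rightmost, at -y; the four stand 72 mm apart), 18 mm above the plate: here lies the centre of a fully seated hub. Each spindle is 10 mm in diameter, tapers at the top and ends 56 mm above the plate (38 mm above this point).
- spindle2 (a point): Point on the axis of upright steel spindle 2 (0 is the rightmost, at -y; the four stand 72 mm apart), 18 mm above the plate: here lies the centre of a fully seated hub. Each spindle is 10 mm in diameter, tapers at the top and ends 56 mm above the plate (38 mm above this point).
- spindle3 (a point): Point on the axis of upright steel spindle 3 (0 is the rightmost, at -y; the four stand 72 mm apart), 18 mm above the plate: here lies the centre of a fully seated hub. Each spindle is 10 mm in diameter, tapers at the top and ends 56 mm above the plate (38 mm above this point).
- hub0: Flanged aluminium drive hub like a small spool, standing upright: 36 mm high, two flanges 44 mm in diameter and 5 mm thick at the bottom and the top, waist 32 mm in diameter, bore 14 mm right through, 90 g. Origin at its centre (18 mm above its underside), z along the bore. All hubs are alike, three or four are present (None: absent). Any hub may go on any spindle.
- hub1: Flanged aluminium drive hub like a small spool, standing upright: 36 mm high, two flanges 44 mm in diameter and 5 mm thick at the bottom and the top, waist 32 mm in diameter, bore 14 mm right through, 90 g. Origin at its centre (18 mm above its underside), z along the bore. All hubs are alike, three or four are present (None: absent). Any hub may go on any spindle.
- hub2: Flanged aluminium drive hub like a small spool, standing upright: 36 mm high, two flanges 44 mm in diameter and 5 mm thick at the bottom and the top, waist 32 mm in diameter, bore 14 mm right through, 90 g. Origin at its centre (18 mm above its underside), z along the bore. All hubs are alike, three or four are present (None: absent). Any hub may go on any spindle.
- hub3: Flanged aluminium drive hub like a small spool, standing upright: 36 mm high, two flanges 44 mm in diameter and 5 mm thick at the bottom and the top, waist 32 mm in diameter, bore 14 mm right through, 90 g. Origin at its centre (18 mm above its underside), z along the bore. All hubs are alike, three or four are present (None: absent). Any hub may go on any spindle.
- cap0: White plastic dust cap, an upright tube 24 mm in diameter and 62 mm high, closed at the top, slipped loosely over spindle 0 and standing on the plate, 30 g; it must be lifted 58 mm to come free. Origin at the centre of its foot, z up its axis. One or two of the four caps are present (None: absent).
- cap1: White plastic dust cap, an upright tube 24 mm in diameter and 62 mm high, closed at the top, slipped loosely over spindle 1 and standing on the plate, 30 g; it must be lifted 58 mm to come free. Origin at the centre of its foot, z up its axis. One or two of the four caps are present (None: absent).
- cap2: White plastic dust cap, an upright tube 24 mm in diameter and 62 mm high, closed at the top, slipped loosely over spindle 2 and standing on the plate, 30 g; it must be lifted 58 mm to come free. Origin at the centre of its foot, z up its axis. One or two of the four caps are present (None: absent).
- cap3: White plastic dust cap, an upright tube 24 mm in diameter and 62 mm high, closed at the top, slipped loosely over spindle 3 and standing on the plate, 30 g; it must be lifted 58 mm to come free. Origin at the centre of its foot, z up its axis. One or two of the four caps are present (None: absent).
- carriage (a joint): Position of the nozzle carriage along its track in m: 0 at the parked end (the -y, right-hand end), up to 0.14 towards the station's +y.
- carriage_top (a point): Centre of the top of the black carriage grip, 28 mm (x) by 20 mm (y) by 40 mm high, with a thin brass nozzle towards the spindles. The track's top is 40 mm below this point, the station plate 54 mm below.
- clip: Small black set clip fixed on the plate on the far side of the track, 14 by 6 by 15 mm high. Origin under its centre, axes as the station's. The carriage is level with it when carriage and clip centres have the same y in the station's frame.
- valve (a joint): Opening angle of the quarter-turn air valve in rad: 0 is fully shut, 1.57 fully open, 0.785 half open; it grows as the lever turns anticlockwise seen from above. It stays where it is left.
- valve_axis (a point): Point on the upright turning axis of the valve lever, at the height to grip the lever, 62 mm above the bench; its x and y axes are those of the valve's fixed base.
- valve_grip (a point): Point to grip on the lever, 78 mm from the axis. The lever is a bar 12 mm wide, 22 mm high (11 mm below this point is its underside, about 10 mm above its top), ending 100 mm from the axis; shut, it points to the base's -x (towards the robot), open to its -y (right). Under it a white dial of 50 mm radius, 14 mm below this height, with ticks at shut, half and open.
- drive: A 100 by 70 by 10 mm hard drive lying on the bench, to be left alone. Origin under its centre.
- tin: An open square steel tin, 80 by 80 by 35 mm high, wall and floor 2 mm, for the dust caps. It stays where it stands. Origin under its centre, axes along its sides.
- driver: A screwdriver 160 mm long, 26 mm thick, lying along its x axis, to be left alone. Origin under its middle.
- blower: A blue blower bulb standing with its nozzle up, 62 mm in diameter, 130 mm high, to be left alone. Origin under its centre.
Mind the look-alikes: they are no part of the job. Leave any green or purple look-alike of the cap3 alone.

How it is judged (in metres and radians):
On the way, in this order (a step that is already met when the one before it is completed fails the run):
1. the air valve is fully shut and the nozzle carriage parked, before the dust caps are taken off (value of joint valve below 0.1 rad and value of joint carriage below 0.01 m and distance of each of cap0, cap1, cap2, cap3 from where it was at the start of the episode below 0.03 m), for 0.2 s.
2. the dust caps are in the tin and every hub is fully down on a spindle, the valve still shut and the carriage still parked ((distance between hub0 and spindle0 below 0.006 m or distance between hub0 and spindle1 below 0.006 m or distance between hub0 and spindle2 below 0.006 m or distance between hub0 and spindle3 below 0.006 m) and (distance between hub1 and spindle0 below 0.006 m or distance between hub1 and spindle1 below 0.006 m or distance between hub1 and spindle2 below 0.006 m or distance between hub1 and spindle3 below 0.006 m) and (distance between hub2 and spindle0 below 0.006 m or distance between hub2 and spindle1 below 0.006 m or distance between hub2 and spindle2 below 0.006 m or distance between hub2 and spindle3 below 0.006 m) and (distance between hub3 and spindle0 below 0.006 m or distance between hub3 and spindle1 below 0.006 m or distance between hub3 and spindle2 below 0.006 m or distance between hub3 and spindle3 below 0.006 m) and x of cap0 in the frame of tin between -0.038 and 0.038 m and y of cap0 in the frame of tin between -0.038 and 0.038 m and z of each of cap0, cap1, cap2, cap3 in the frame of tin below 0.05 m and x of cap1 in the frame of tin between -0.038 and 0.038 m and y of cap1 in the frame of tin between -0.038 and 0.038 m and x of cap2 in the frame of tin between -0.038 and 0.038 m and y of cap2 in the frame of tin between -0.038 and 0.038 m and x of cap3 in the frame of tin between -0.038 and 0.038 m and y of cap3 in the frame of tin between -0.038 and 0.038 m and value of joint valve below 0.1 rad and value of joint carriage below 0.01 m), for 0.2 s.
3. the carriage is level with the clip, the hubs still on and the valve still shut ((distance between hub0 and spindle0 below 0.006 m or distance between hub0 and spindle1 below 0.006 m or distance between hub0 and spindle2 below 0.006 m or distance between hub0 and spindle3 below 0.006 m) and (distance between hub1 and spindle0 below 0.006 m or distance between hub1 and spindle1 below 0.006 m or distance between hub1 and spindle2 below 0.006 m or distance between hub1 and spindle3 below 0.006 m) and (distance between hub2 and spindle0 below 0.006 m or distance between hub2 and spindle1 below 0.006 m or distance between hub2 and spindle2 below 0.006 m or distance between hub2 and spindle3 below 0.006 m) and (distance between hub3 and spindle0 below 0.006 m or distance between hub3 and spindle1 below 0.006 m or distance between hub3 and spindle2 below 0.006 m or distance between hub3 and spindle3 below 0.006 m) and value of joint valve below 0.1 rad and y of carriage_top in the frame of clip between -0.005 and 0.005 m), for 0.2 s.
At the end, for the whole second after the job is handed in: Every hub sits upright, at rest on a spindle, centre within 6 mm of the seated point; the caps rest in the tin (foot within 38 mm of its axes, below 50 mm); carriage within 5 mm of level with the clip; valve 0.785 rad within 0.09. On the way: shut below 0.10 rad, parked below 10 mm ((distance between hub0 and spindle0 below 0.006 m or distance between hub0 and spindle1 below 0.006 m or distance between hub0 and spindle2 below 0.006 m or distance between hub0 and spindle3 below 0.006 m) and (distance between hub1 and spindle0 below 0.006 m or distance between hub1 and spindle1 below 0.006 m or distance between hub1 and spindle2 below 0.006 m or distance between hub1 and spindle3 below 0.006 m) and (distance between hub2 and spindle0 below 0.006 m or distance between hub2 and spindle1 below 0.006 m or distance between hub2 and spindle2 below 0.006 m or distance between hub2 and spindle3 below 0.006 m) and (distance between hub3 and spindle0 below 0.006 m or distance between hub3 and spindle1 below 0.006 m or distance between hub3 and spindle2 below 0.006 m or distance between hub3 and spindle3 below 0.006 m) and x of cap0 in the frame of tin between -0.038 and 0.038 m and y of cap0 in the frame of tin between -0.038 and 0.038 m and z of each of cap0, cap1, cap2, cap3 in the frame of tin below 0.05 m and x of cap1 in the frame of tin between -0.038 and 0.038 m and y of cap1 in the frame of tin between -0.038 and 0.038 m and x of cap2 in the frame of tin between -0.038 and 0.038 m and y of cap2 in the frame of tin between -0.038 and 0.038 m and x of cap3 in the frame of tin between -0.038 and 0.038 m and y of cap3 in the frame of tin between -0.038 and 0.038 m and linear speed of each of hub0, hub1, hub2, hub3, cap0, cap1, cap2, cap3 below 0.03 m/s and y of carriage_top in the frame of clip between -0.005 and 0.005 m and value of joint valve between 0.695 and 0.875 rad); the robot touches nothing.
It fails at once if the small hard drive is shoved more than 40 mm from its place (distance of drive from where it was at the start of the episode above 0.04 m).
It fails at once if the steel tin is shoved more than 40 mm from its place (distance of tin from where it was at the start of the episode above 0.04 m).
It fails at once if the screwdriver is shoved more than 40 mm from its place (distance of driver from where it was at the start of the episode above 0.04 m).
It fails at once if the blower bulb is shoved more than 40 mm from its place (distance of blower from where it was at the start of the episode above 0.04 m).
Of hub0, hub1, hub2, hub3 only 3 to 4 are there at a start; the rules pass over those that are not, and their reading is None.
Of cap0, cap1, cap2, cap3 only 1 to 2 are there at a start; the rules pass over those that are not, and their reading is None.
At some moment in a run one of hub0, hub1, hub2, hub3 may be knocked a few centimetres aside while the robot is not near it.
It also fails if it takes over 210 s, if anything falls off the work surface, if the arm or the gripper's body presses on something with over 40 N, if the wrist force passes 120 N, or if a joint passes its speed limit or range.

## Working session

There is one attempt and no reset: what is moved stays moved. The work goes in short steps, Python scripts to look and compute and a shell command to move; the robot and the scene stay as the last step left them, time stands still between calls to the robot, and variables do not carry over. Pictures are saved under pics/ and viewed, at most 14 in all, crops included, and the job is handed in when it is done.

```bash
ls; mkdir -p pics; cat > h.py <<'E'
import numpy as np,cv2
from rig import bot,viewer,workorder,models
def pts(cam,d,m=None):
    i=viewer.camera_info(cam);v,u=np.nonzero((d>0)&(m if m is not None else True))
    z=d[v,u];P=np.c_[(u-i['cx'])*z/i['fx'],(v-i['cy'])*z/i['fy'],z,np.ones(len(z))]
    return (P@np.linalg.inv(i['world_to_cam']).T)[:,:3],u,v
def pix(cam,p):
    i=viewer.camera_info(cam);q=i['world_to_cam']@np.r_[p,1]
    return q[0]/q[2]*i['fx']+i['cx'],q[1]/q[2]*i['fy']+i['cy']
def delta(p,yaw=None):
    """tool-frame shift to world p"""
    s=bot.read_state();R=np.array(s['tcp_rot'])
    return np.round(R.T@(np.array(p)-s['position']),4)
E
python3 - <<'E'
from h import *
s=bot.read_state();print(s)
for c in("top","scene"):
    im,d=viewer.capture(c);cv2.imwrite(f'pics/{c}0.png',im);np.save(f'{c}0.npy',d)
    for n in ["spindle0","spindle3","hub0","cap0","carriage_top","clip","valve_axis","valve_grip","drive","tin","driver","blower","station"]:
        try:
            print(c,n,[(round(r['p'],2),np.round(r['xyz'],3).tolist(),np.round(pix(c,r['xyz'])).astype(int).tolist()) for r in models.tip_of(c,n)])
        except Exception as e: print(n,e)
print(bot.read_state()['time_s'])
E
```

```text
pics
{'time_s': 0.0, 'joint_positions': array([-8.28208763e+01,  3.02777362e+01,  8.21542640e+01,  5.50833864e-04,
        6.76885551e+01, -1.02262403e+01]), 'qvel': array([ 0.01549503,  0.05718635, -0.02596618,  0.05998169,  0.02360956,
        0.02677783]), 'tau': array([ 4.59948969e-04, -4.40047181e+01, -1.76592779e+01,  6.34660106e-02,
        5.83301182e-02, -1.61923131e-04]), 'position': array([ 0.18691098, -0.59567895,  0.23259657]), 'tcp_rot': array([[ 9.54213471e-01,  2.99126372e-01, -2.54126678e-04],
       [ 2.99126235e-01, -9.54211262e-01,  2.08870036e-03],
       [ 3.82294822e-04, -2.06908198e-03, -9.99997786e-01]]), 'force': array([-1.98061646, -0.58107194, -0.05797934]), 'moment': array([-0.01727244, -0.01657973, -0.04356749]), 'grasp_force': 0.0, 'opening': 1.0018560840860438}
top spindle0 [(0.86, [0.565, 0.03, 0.027], [227, 181]), (0.74, [0.565, 0.107, 0.031], [203, 180]), (0.62, [0.563, 0.178, 0.028], [181, 180]), (0.6, [0.574, -0.038, 0.032], [249, 179])]
top spindle3 [(0.86, [0.565, 0.03, 0.027], [227, 181]), (0.74, [0.565, 0.107, 0.031], [203, 180]), (0.62, [0.56
[... 1850 characters left out ...]
]
scene carriage_top [(0.65, [0.658, 0.126, 0.068], [256, 240]), (0.23, [0.561, -0.135, 0.018], [241, 194])]
scene clip [(0.52, [0.692, 0.07, 0.014], [232, 249])]
scene valve_axis [(0.67, [0.448, 0.304, 0.06], [381, 258]), (0.2, [0.695, -0.13, 0.0], [200, 213])]
scene valve_grip [(0.79, [0.381, 0.26, 0.065], [388, 235])]
scene drive [(0.72, [0.697, -0.128, -0.001], [200, 214])]
scene tin [(0.74, [0.418, -0.025, 0.002], [301, 203])]
scene driver [(0.43, [0.492, -0.416, -0.001], [222, 159]), (0.33, [0.449, 0.304, 0.057], [381, 259])]
scene blower [(0.88, [0.71, -0.309, -0.001], [174, 187]), (0.65, [0.611, 0.072, 0.003], [261, 242])]
scene station [(0.94, [0.609, 0.072, 0.003], [262, 242])]
1.4
```

```bash
python3 - <<'E'
import cv2,numpy as np
a=cv2.imread('pics/top0.png')[110:270,110:390];b=cv2.imread('pics/scene0.png')[130:320,150:430]
a=cv2.resize(a,None,fx=2.8,fy=2.8,interpolation=3)
b=cv2.resize(b,None,fx=2.8,fy=2.8,interpolation=3)
cv2.imwrite('pics/a.png',a);cv2.imwrite('pics/b.png',b)
E
```

```text
(no output)
```

View pics/a.png

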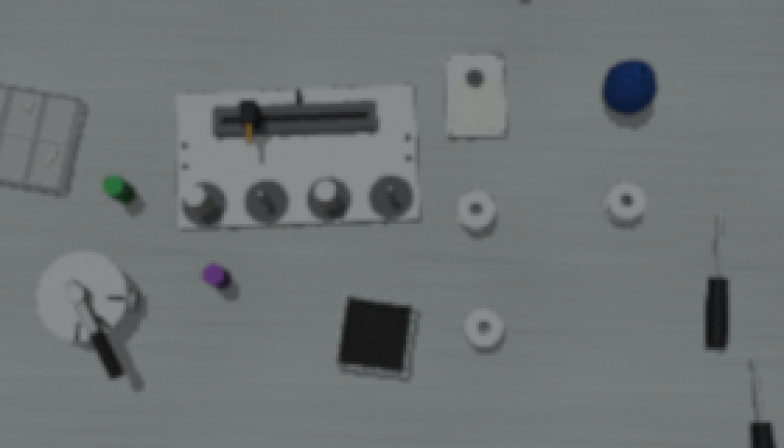

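View pics/b.png

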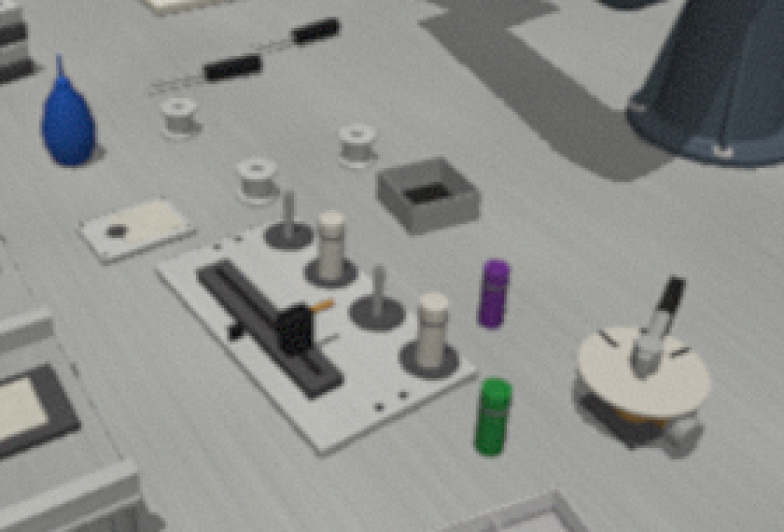

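The pictures show three white spools: top crop (476,211), (627,202) and (484,328). White caps sit on spindle 1 at (328,190) and spindle 3 at (197,197). The green cap at (117,188) and purple cap at (214,275) are look-alikes and must be left alone. The carriage is at (250,115), the clip at (299,96), the valve lever around (105,350) and the tin at (375,335).

Next I move over the station to get a close wrist view.

```bash
python3 -m jog '[[1,0.447,-0.38,-0.117,0,0,0],[1,0.447,-0.38,-0.117,0,0,0],[1,0.447,-0.38,-0.117,0,0,0],[1,0.447,-0.38,-0.117,0,0,0],[1,0.447,-0.38,-0.117,0,0,0],[1,0.447,-0.38,-0.117,0,0,0],[1,0.447,-0.38,-0.117,0,0,0],[1,0.447,-0.38,-0.117,0,0,0],[1,0.447,-0.38,-0.117,0,0,0],[1,0.447,-0.38,-0.117,0,0,0],[1,0.47,-0.55,-0.117,0,0,17],[1,0.47,-0.55,-0.117,0,0,17],[1,0.47,-0.55,-0.117,0,0,17],[1,0.47,-0.55,-0.117,0,0,17],[1,0.47,-0.55,-0.117,0,0,17],[1,0.47,-0.55,-0.117,0,0,17]]'
cat > look.py <<'E'
import sys
from h import *
n=sys.argv[1];im,d=viewer.capture('wrist');cv2.imwrite(f'pics/{n}.png',im);np.save(f'{n}.npy',d)
i=viewer.camera_info('wrist');np.save(f'{n}_cam.npy',i['world_to_cam'])
s=bot.read_state();print(s['time_s'],s['position'],'cam',np.linalg.inv(i['world_to_cam'])[:3,3],i['fx'])
for t in sys.argv[2:]:
    print(t,[(round(r['p'],2),np.round(r['xyz'],4).tolist(),np.round(pix('wrist',r['xyz'])).astype(int).tolist()) for r in models.tip_of('wrist',t)])
E
python3 look.py w1 spindle0 cap0 carriage_top clip valve_grip valve_axis
```

```text
time_s: 3.4
position: [0.4714, 0.0678, 0.3506]
tcp_rot: [[1.0, 0.005, 0.0], [0.005, -1.0, -0.0], [0.0, 0.0, -1.0]]
force: [-0.5, 0.6, 0.3]
opening: 1.001
grasp_force: 0.0
3.45 [0.47139246 0.06773993 0.35050348] cam [0.5363763  0.06684235 0.50052002] 267.219621570012
spindle0 [(0.77, [0.5648, 0.177, 0.0298], [191, 107]), (0.75, [0.5724, 0.0326, 0.0319], [277, 103]), (0.74, [0.5772, -0.0358, 0.0318], [318, 100]), (0.64, [0.5671, 0.1056, 0.0306], [233, 106])]
cap0 [(0.89, [0.569, 0.2709, 0.0025], [142, 106]), (0.83, [0.4741, 0.1528, -0.0013], [211, 159]), (0.78, [0.5676, 0.0343, 0.0125], [275, 107]), (0.73, [0.5606, 0.1766, 0.012], [194, 111]), (0.69, [0.4267, -0.1467, 0.0156], [371, 186]), (0.35, [0.3805, 0.2642, 0.062], [142, 217])]
carriage_top [(0.87, [0.6583, 0.1224, 0.0672], [219, 39])]
clip [(0.49, [0.691, 0.0726, 0.0126], [254, 27]), (0.26, [0.5742, -0.3059, 0.0158], [473, 103])]
valve_grip [(0.79, [0.3816, 0.2681, 0.0636], [140, 217])]
valve_axis [(0.72, [0.4513, 0.3027, 0.0604], [116, 176])]
```

View pics/w1.png

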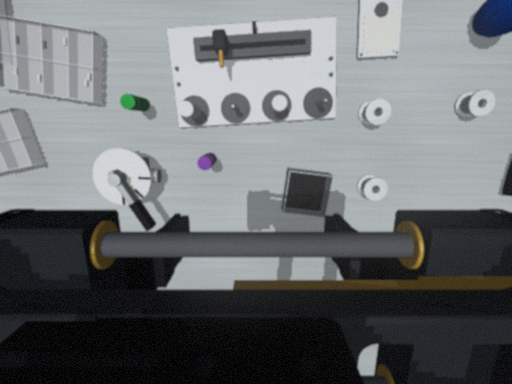

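The wrist view shows the whole station: four spindles along row 105 (columns 191–318), the carriage at (219,39), the clip at (254,27), the lever grip at (143,210), the tin at (307,190) and three hubs.

I'll measure these from depth.

```bash
cat > meas.py <<'E'
import sys
from h import *
def load(n):
    d=np.load(n+'.npy');d=np.where(np.arange(384)[:,None]<208,d,0) if not n.startswith('top') else d
    i=viewer.camera_info('wrist');v,u=np.nonzero(d>0);z=d[v,u]
    P=np.c_[(u-i['cx'])*z/i['fx'],(v-i['cy'])*z/i['fy'],z,np.ones(len(z))]@np.linalg.inv(np.load(n+'_cam.npy')).T
    return P[:,:3],u,v
def blobs(n,lo,hi,box=None,minn=6):
    P,u,v=load(n);k=(P[:,2]>lo)&(P[:,2]<hi)
    if box: k&=(P[:,0]>box[0])&(P[:,0]<box[1])&(P[:,1]>box[2])&(P[:,1]<box[3])
    m=np.zeros((384,512),np.uint8);m[v[k],u[k]]=1
    c,l=cv2.connectedComponents(m);L=l[v,u]
    for j in range(1,c):
        Q=P[k&(L==j)]
        if len(Q)>=minn:
            mm=(Q.min(0)+Q.max(0))/2
            print(len(Q),'mean',np.round(Q.mean(0),4),'mid',np.round(mm,4),'ext',np.round(np.ptp(Q,axis=0),3))
if __name__=='__main__':
    P,u,v=load('w1')
    print('plate');blobs('w1',.008,.018,(.5,.75,-.1,.24),200)
    print('tall');blobs('w1',.058,.08,(.5,.75,-.1,.24),3)
    print('track');blobs('w1',.02,.033,(.6,.75,-.1,.24),30)
    print('hub');blobs('w1',.03,.04,(.38,.65,-.4,-.08),30)
    print('tin');blobs('w1',.027,.04,(.35,.5,-.09,.04),30)
    print('lever');blobs('w1',.058,.09,(.34,.5,.2,.36),10)
    print('dial');blobs('w1',.04,.052,(.34,.55,.2,.4),30)
    k=(P[:,2]>.008)&(P[:,2]<.017)&(P[:,0]>.5)&(P[:,0]<.75)&(abs(P[:,1]-.07)<.17)
    r=cv2.minAreaRect(P[k][:,:2].astype(np.float32));print('plate rect',r)
    k=(P[:,2]>.027)&(P[:,2]<.045)&(P[:,0]<.5)&(P[:,1]>-.09)&(P[:,1]<.04)
    print('tin rect',cv2.minAreaRect(P[k][:,:2].astype(np.float32)))
E
python3 meas.py
```

```text
plate
12899 mean [0.617  0.0686 0.0109] mid [0.6211 0.0721 0.013 ] ext [0.177 0.289 0.01 ]
tall
359 mean [0.6533 0.122  0.0637] mid [0.6477 0.1229 0.0627] ext [0.051 0.021 0.009]
211 mean [0.5696 0.033  0.072 ] mid [0.5696 0.0329 0.0666] ext [0.023 0.022 0.017]
31 mean [ 0.5746 -0.0388  0.0629] mid [ 0.575  -0.0393  0.063 ] ext [0.009 0.008 0.007]
229 mean [0.5607 0.1743 0.0712] mid [0.5612 0.1754 0.0667] ext [0.023 0.023 0.017]
30 mean [0.5652 0.1038 0.0634] mid [0.5654 0.1046 0.0636] ext [0.009 0.008 0.008]
track
39 mean [0.6895 0.0718 0.0257] mid [0.6894 0.0721 0.0245] ext [0.014 0.005 0.006]
1972 mean [0.6636 0.0478 0.0249] mid [0.6638 0.051  0.0264] ext [0.042 0.142 0.012]
483 mean [0.6562 0.1518 0.0248] mid [0.6574 0.1492 0.0259] ext [0.036 0.041 0.011]
hub
539 mean [ 0.574  -0.3061  0.0345] mid [ 0.5743 -0.3069  0.0335] ext [0.043 0.044 0.006]
505 mean [ 0.5598 -0.1357  0.0345] mid [ 0.56   -0.1362  0.0339] ext [0.042 0.043 0.007]
416 mean [ 0.4267 -0.1463  0.0344] mid [ 0.4264 -0.1466  0.0336] ext [0.043 0.043 0.007]
tin
202 mean [ 0.434  -0.0294  0.0324] mid [ 0.4248 -0.0262  0.0318] ext [0.07  0.087 0.009]
lever
505 mean [0.434  0.2878 0.0692] mid [0.4312 0.2871 0.0667] ext [0.065 0.047 0.017]
dial
2089 mean [0.4542 0.299  0.0468] mid [0.4488 0.2992 0.0476] ext [0.099 0.1   0.009]
plate rect ((0.6322306990623474, 0.0533902645111084), (0.18041817843914032, 0.3182193636894226), 3.7222890853881836)
tin rect ((0.4202257990837097, -0.026332713663578033), (0.08019261062145233, 0.07050076127052307), 83.2606201171875)
```

```bash
python3 -m jog '[[1,-0.09,-0.22,0.13,0,0,0],[1,-0.09,-0.22,0.13,0,0,0],[1,-0.09,-0.22,0.13,0,0,0],[1,-0.09,-0.22,0.13,0,0,0],[1,-0.09,-0.22,0.13,0,0,0],[1,-0.09,-0.22,0.13,0,0,0],[1,-0.09,-0.22,0.13,0,0,0]]'
python3 look.py w2 valve_grip valve_axis
python3 - <<'E'
from meas import *
for lo,hi in((.04,.054),(.06,.09)):
    blobs('w2',lo,hi,(.34,.55,.2,.4),30)
P,u,v=load('w2');k=(P[:,2]>.06)&(P[:,2]<.09)&(P[:,0]>.34)&(P[:,0]<.5)&(P[:,1]>.2)&(P[:,1]<.36)
print(cv2.fitLine(P[k][:,:2].astype(np.float32),cv2.DIST_HUBER,0,.001,.001).ravel())
im=cv2.imread('pics/w2.png');cv2.imwrite('pics/w2c.png',cv2.resize(im[0:300,60:420],None,fx=2,fy=2,interpolation=3))
E
```

```text
time_s: 4.62
position: [0.3803, 0.288, 0.2211]
tcp_rot: [[1.0, 0.007, 0.001], [0.007, -1.0, 0.0], [0.001, -0.0, -1.0]]
force: [1.1, -0.7, 0.1]
opening: 0.999
grasp_force: 0.0
4.675 [0.38048961 0.28785113 0.22125218] cam [0.4452317 0.2869009 0.3713626] 267.219621570012
valve_grip [(0.75, [0.3813, 0.2664, 0.0617], [274, 181])]
valve_axis [(0.9, [0.4502, 0.3047, 0.0614], [241, 121]), (0.32, [0.5718, 0.0363, 0.0294], [479, 11])]
5115 mean [0.4523 0.3004 0.0471] mid [0.4491 0.2994 0.0482] ext [0.099 0.099 0.008]
1251 mean [0.4153 0.2806 0.0717] mid [0.4112 0.2784 0.0688] ext [0.103 0.064 0.014]
[0.8735414  0.48674986 0.41534036 0.2805795 ]
```

View pics/w2c.png

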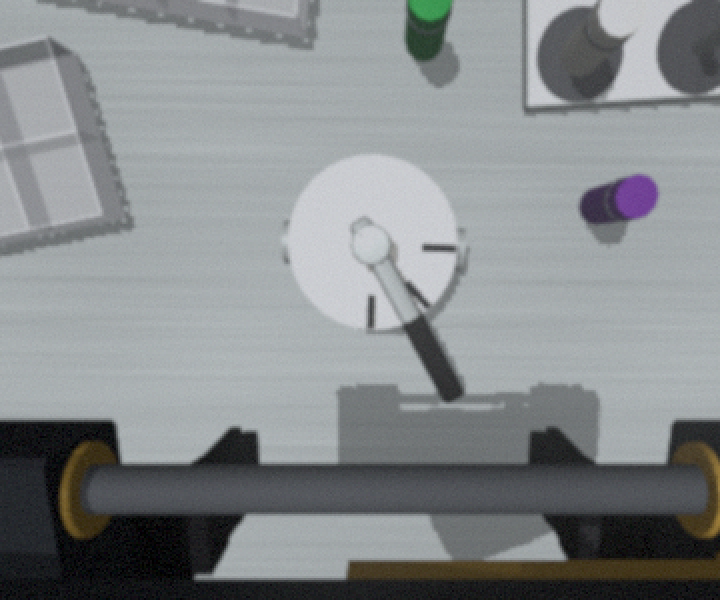

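The open tick is at (440,248), the half tick at (420,295) and the shut tick at (371,311). The lever lies between shut and half, at about 31° open.

I'll grip the lever.

```bash
python3 -m jog '[[1,0,0.0265,0.06,0,0,-28.7],[1,0,0.0265,0.06,0,0,-28.7],[1,0,0.0265,0.06,0,0,-28.7],[1,0,0.0265,0.166,0,0,-28.7],[1,0,0.0265,0.166,0,0,-28.7],[1,0,0.0265,0.166,0,0,-28.7],[0,0,0.0265,0.166,0,0,-28.7],[0,0,0.0265,0.166,0,0,-28.7],[0,0,0.0265,0.166,0,0,-28.7],[0,0,0.0265,0.166,0,0,-28.7],[0,0,0.0265,0.166,0,0,-28.7],[0,0,0.0265,0.166,0,0,-28.7]]'
cat > arc.py <<'E'
import sys
from h import *
# arc.py target_lever_yaw(deg, tool-x yaw) : rows about valve axis from the present pose
A=np.array([float(sys.argv[2]),float(sys.argv[3])]);s=bot.read_state();R=np.array(s['tcp_rot']);p=np.array(s['position'])
y0=np.degrees(np.arctan2(R[1,0],R[0,0]));r=np.hypot(*(A-p[:2]));t=float(sys.argv[1])
print('yaw',y0,'rad',r,'ang',np.degrees(np.arctan2(*(A-p[:2])[::-1])))
n=int(np.ceil(abs(t-y0)/7))
for k in range(1,n+1):
    y=y0+(t-y0)*k/n;c=np.radians(y);q=np.r_[A-.078*np.array([np.cos(c),np.sin(c)]),p[2]]
    print(np.round(R.T@(q-p),4)[:2],round(y0-y,1))
E
python3 arc.py -3.5 .4491 .2994
```

```text
time_s: 6.28
position: [0.3796, 0.262, 0.0546]
tcp_rot: [[0.874, 0.487, 0.0], [0.487, -0.874, 0.0], [0.0, 0.0, -1.0]]
force: [0.4, -0.4, 0.6]
opening: 0.402
grasp_force: 0.0
yaw 29.113232856851134 rad 0.07897812982735075 ang 28.291658403520916
[ 0.0015 -0.0077] 6.5
[ 0.003  -0.0165] 13.0
[ 0.0055 -0.025 ] 19.6
[ 0.0089 -0.0332] 26.1
[ 0.0133 -0.0409] 32.6
```

```bash
python3 -m jog '[[0,0,0,0,0,0,0],[0,0,0,0,0,0,0],[0,0,0,0,0,0,0],[0,0,0,0,0,0,0],[0,0.0015,-0.008,0,0,0,6.5],[0,0.003,-0.0165,0,0,0,13],[0,0.0055,-0.025,0,0,0,19.6],[0,0.009,-0.0332,0,0,0,26],[0,0.0133,-0.041,0,0,0,32.6],[0,0.0133,-0.041,0,0,0,32.6],[0,0.0133,-0.041,0,0,0,32.6],[0,0.0133,-0.041,0,0,0,32.6]]'
```

```text
time_s: 7.78
position: [0.3694, 0.3037, 0.0544]
tcp_rot: [[0.998, -0.06, -0.003], [-0.06, -0.998, -0.001], [-0.003, 0.001, -1.0]]
force: [-5.6, 1.1, 3.2]
opening: 0.135
grasp_force: 30.0
```

```bash
python3 -m jog '[[0,0,-0.004,0,0,0,3],[0,0,-0.004,0,0,0,3],[0,0,-0.004,0,0,0,3]]'
```

```text
time_s: 8.15
position: [0.3695, 0.304, 0.0543]
tcp_rot: [[0.994, -0.108, -0.005], [-0.108, -0.994, -0.007], [-0.005, 0.008, -1.0]]
force: [0.0, -15.9, 5.9]
opening: 0.139
grasp_force: 30.0
```

```bash
python3 -m jog '[[0.5,0,0,0,0,0,0],[0.5,0,0,0,0,0,0],[0.5,0,0,0,0,0,0],[0.5,0,0,0,0,0,0],[0.5,0,0,-0.1,0,0,0],[0.5,0,0,-0.1,0,0,0],[0.5,0,0,-0.1,0,0,0]]'
cat > go.py <<'E'
import sys
from h import *
x,y,z,yaw=map(float,sys.argv[1:5]);s=bot.read_state();R=np.array(s['tcp_rot'])
y0=np.degrees(np.arctan2(R[1,0],R[0,0]));dy=(yaw-y0+180)%360-180
print(s['time_s'],np.round(s['position'],4),round(y0,1),'open',round(s['opening'],3),'->',delta((x,y,z)),'az',round(-dy,1))
E
python3 go.py .6596 .1222 .15 3.7
```

```text
time_s: 9.02
position: [0.3736, 0.3096, 0.1572]
tcp_rot: [[0.994, -0.113, 0.007], [-0.113, -0.994, 0.004], [0.007, -0.004, -1.0]]
force: [-0.3, 0.4, 0.7]
opening: 0.498
grasp_force: 0.0
9.025 [0.3736 0.3096 0.1572] -6.5 open 0.498 -> [0.3052 0.154  0.0085] az -10.2
```

```bash
python3 -m jog '[[0.5,0.305,0.154,0.007,0,0,-10.2],[0.5,0.305,0.154,0.007,0,0,-10.2],[0.5,0.305,0.154,0.007,0,0,-10.2],[0.5,0.305,0.154,0.007,0,0,-10.2],[0.5,0.305,0.154,0.007,0,0,-10.2],[0.5,0.305,0.154,0.007,0,0,-10.2],[0.5,0.305,0.154,0.007,0,0,-10.2],[0.5,0.305,0.154,0.007,0,0,-10.2]]'
python3 go.py .6596 .1222 .044 3.7; python3 look.py w3 carriage_top; python3 -c "
from meas import *
blobs('w3',.058,.08,(.5,.75,-.1,.24),3)"
```

```text
time_s: 10.02
position: [0.6553, 0.1212, 0.146]
tcp_rot: [[0.998, 0.065, -0.004], [0.065, -0.998, 0.0], [-0.004, -0.001, -1.0]]
force: [-0.4, -0.0, 0.4]
opening: 0.5
grasp_force: 0.0
10.025 [0.6553 0.1212 0.146 ] 3.7 open 0.5 -> [ 0.0047 -0.0007  0.102 ] az 0.0
10.075 [0.65518786 0.12158897 0.14641847] cam [0.72055015 0.12459176 0.29620727] 267.219621570012
carriage_top [(0.93, [0.6554, 0.121, 0.0657], [256, 199]), (0.35, [0.5647, 0.1048, 0.0298], [265, 270])]
632 mean [0.6609 0.1235 0.0649] mid [0.6601 0.1234 0.0626] ext [0.027 0.02  0.009]
```

```bash
python3 -m jog '[[0.5,0.004,-0.0015,0.1,0,0,0],[0.5,0.004,-0.0015,0.102,0,0,0],[0.5,0.004,-0.0015,0.102,0,0,0],[0,0.004,-0.0015,0.102,0,0,0],[0,0.004,-0.0015,0.102,0,0,0],[0,0.004,-0.0015,0.102,0,0,0],[0,0.004,-0.0015,0.102,0,0,0]]'
python3 go.py .6673 .0047 .044 3.7;
```

```text
time_s: 11.0
position: [0.6622, 0.1228, 0.0475]
tcp_rot: [[0.998, 0.065, 0.003], [0.065, -0.998, 0.001], [0.003, -0.0, -1.0]]
force: [-0.9, 0.3, 5.7]
opening: 0.229
grasp_force: 30.0
11.0 [0.6622 0.1228 0.0475] 3.7 open 0.229 -> [-0.0025  0.1181  0.0034] az -0.0
```

```bash
python3 -m jog '[[0,0,0.03,0,0,0,0],[0,0,0.06,0,0,0,0],[0,0,0.09,0,0,0,0],[0,0,0.11,0,0,0,0],[0,0,0.118,0,0,0,0],[0,0,0.12,0,0,0,0],[0,0,0.12,0,0,0,0]]'
```

```text
time_s: 11.88
position: [0.6698, 0.0059, 0.0475]
tcp_rot: [[0.998, 0.063, 0.003], [0.063, -0.998, 0.005], [0.003, -0.005, -1.0]]
force: [0.1, 8.8, 7.3]
opening: 0.23
grasp_force: 30.0
```

```bash
python3 -m jog '[[0.5,0,0,0,0,0,0],[0.5,0,0,0,0,0,0],[0.5,0,0,0,0,0,0],[0.5,0,0,-0.11,0,0,0],[0.5,0,0,-0.11,0,0,0],[0.5,-0.12,-0.03,-0.11,0,0,0],[0.5,-0.12,-0.03,-0.11,0,0,0],[0.5,-0.12,-0.03,-0.11,0,0,0],[0.5,-0.12,-0.03,-0.11,0,0,0]]'
python3 look.py w4 cap0 carriage_top clip;  python3 -c "
from meas import *
blobs('w4',.055,.09,(.5,.75,-.1,.24),3)
print('clip');blobs('w4',.02,.033,(.685,.75,.04,.1),3)"; python3 go.py .5696 .033 .054 3.7
```

```text
time_s: 13.0
position: [0.548, 0.0244, 0.156]
tcp_rot: [[0.998, 0.064, 0.002], [0.064, -0.998, -0.001], [0.002, 0.001, -1.0]]
force: [0.8, -0.2, 0.2]
opening: 0.498
grasp_force: 0.0
13.05 [0.5491997  0.02416382 0.15609145] cam [0.61353952 0.02721118 0.30630762] 267.219621570012
cap0 [(0.86, [0.5626, 0.1774, 0.0133], [117, 165]), (0.84, [0.574, 0.2695, 0.0006], [40, 148]), (0.83, [0.5687, 0.0337, 0.0122], [248, 168])]
carriage_top [(0.7, [0.6621, 0.0013, 0.0655], [291, 68])]
clip [(0.52, [0.6932, 0.0726, 0.0097], [216, 41])]
1085 mean [0.6625 0.0045 0.064 ] mid [0.6568 0.0044 0.0613] ext [0.051 0.021 0.012]
834 mean [0.5633 0.1725 0.0697] mid [0.5623 0.1752 0.0651] ext [0.025 0.025 0.02 ]
616 mean [0.5728 0.0319 0.0716] mid [0.5718 0.0323 0.0655] ext [0.024 0.024 0.019]
96 mean [0.5678 0.1023 0.0623] mid [0.567  0.1037 0.0618] ext [0.009 0.009 0.013]
91 mean [ 0.5768 -0.0382  0.0626] mid [ 0.5761 -0.0392  0.0623] ext [0.009 0.009 0.011]
clip
108 mean [0.6914 0.0712 0.0258] mid [0.6916 0.0713 0.0239] ext [0.013 0.006 0.008]
13.2 [0.5491 0.0243 0.1557] 3.7 open 0.502 -> [ 0.0208 -0.0075  0.1017] az -0.0
```

```bash
python3 -m jog '[[0.5,0.022,-0.007,0.05,0,0,0],[0.5,0.022,-0.007,0.101,0,0,0],[0.5,0.022,-0.007,0.101,0,0,0],[0,0.022,-0.007,0.101,0,0,0],[0,0.022,-0.007,0.101,0,0,0],[0,0.022,-0.007,0.101,0,0,0],[0,0.022,-0.007,0.101,0,0,0],[0,0.022,-0.007,0.07,0,0,0],[0,0.022,-0.007,0.01,0,0,0],[0,0.022,-0.007,0.01,0,0,0],[0,0.022,-0.007,0.01,0,0,0]]'; python3 go.py .437 -.028 .15 -7; python3 look.py w5 tin;python3 -c "
from meas import *
P,u,v=load('w5');k=(P[:,2]>.027)&(P[:,2]<.045)&(P[:,0]<.48)&(P[:,1]>-.09)&(P[:,1]<.04)
print('tin rect',cv2.minAreaRect(P[k][:,:2].astype(np.float32)))"
```

```text
time_s: 14.58
position: [0.5682, 0.0334, 0.146]
tcp_rot: [[0.998, 0.065, 0.0], [0.065, -0.998, -0.0], [0.0, 0.0, -1.0]]
force: [-0.3, -0.9, -0.8]
opening: 0.261
grasp_force: 30.0
14.575 [0.5682 0.0334 0.146 ] 3.7 open 0.261 -> [-0.1349  0.0527 -0.004 ] az 10.7
14.625 [0.56753585 0.03341546 0.14507005] cam [0.63265767 0.03636155 0.29494973] 267.219621570012
tin []
tin rect ((0.0, 0.0), (0.0, 0.0), 0.0)
```

```bash
python3 -m jog '[[0,-0.135,0.052,-0.005,0,0,10.7],[0,-0.135,0.052,-0.005,0,0,10.7],[0,-0.135,0.052,-0.005,0,0,10.7],[0,-0.135,0.052,-0.005,0,0,10.7],[0,-0.135,0.052,-0.005,0,0,10.7],[0,-0.135,0.052,-0.005,0,0,10.7]]'; python3 go.py .435 -.028 .05 -7; python3 - <<'E'
from h import *
for c in('top','scene'):
    im,d=viewer.capture(c);cv2.imwrite(f'pics/{c}1.png',im)
    for t in('tin','hub0'):print(c,t,[(round(r['p'],2),np.round(r['xyz'],4).tolist()) for r in models.tip_of(c,t)])
    m=models.outline_of(c,'tin')[0]['mask']
    P,u,v=pts(c,d,m);k=(P[:,2]>.028)&(P[:,2]<.042);print(P[k].min(0),P[k].max(0),cv2.minAreaRect(P[k][:,:2].astype(np.float32)))
E
```

```text
time_s: 15.42
position: [0.4385, -0.0272, 0.1503]
tcp_rot: [[0.993, -0.121, 0.001], [-0.121, -0.993, -0.0], [0.001, 0.0, -1.0]]
force: [-0.7, -0.6, -0.6]
opening: 0.263
grasp_force: 30.0
15.425 [ 0.4385 -0.0272  0.1503] -6.9 open 0.263 -> [-0.0035  0.0012  0.1003] az 0.1
top tin [(0.64, [0.4149, -0.0237, 0.0])]
top hub0 [(0.75, [0.5754, -0.3115, 0.0166]), (0.48, [0.4299, -0.1466, 0.0169]), (0.44, [0.5582, -0.1362, 0.0187]), (0.27, [0.7068, -0.3101, 0.0001])]Traceback (most recent call last):
  File "<stdin>", line 6, in <module>
    return umr_minimum(a, axis, None, out, keepdims, initial, where)
ValueError: zero-size array to reduction operation minimum which has no identity
```

```bash
python3 -m jog '[[0,-0.0035,0.001,0.05,0,0,0],[0,-0.0035,0.001,0.1,0,0,0],[0,-0.0035,0.001,0.1,0,0,0],[0,-0.0035,0.001,0.1,0,0,0],[0.5,-0.0035,0.001,0.1,0,0,0],[0.5,-0.0035,0.001,0.1,0,0,0],[0.5,-0.0035,0.001,0.1,0,0,0],[0.5,-0.0035,0.001,0.1,0,0,0],[0.5,-0.0035,0.001,0.05,0,0,0],[0.5,-0.0035,0.001,0,0,0,0],[0.5,-0.0035,0.001,0,0,0,0],[0.5,-0.0035,0.001,0,0,0,0]]'; python3 go.py .562 .175 .15 3.7
```

```text
time_s: 17.12
position: [0.4331, -0.0277, 0.1504]
tcp_rot: [[0.993, -0.122, -0.0], [-0.122, -0.993, 0.0], [-0.0, -0.0, -1.0]]
force: [-0.4, -0.0, -0.1]
opening: 0.5
grasp_force: 0.0
17.125 [ 0.4331 -0.0277  0.1504] -7.0 open 0.5 -> [ 0.1033 -0.2169  0.0004] az -10.7
```

```bash
python3 -m jog '[[0.5,0.103,-0.217,0,0,0,-10.7],[0.5,0.103,-0.217,0,0,0,-10.7],[0.5,0.103,-0.217,0,0,0,-10.7],[0.5,0.103,-0.217,0,0,0,-10.7],[0.5,0.103,-0.217,0,0,0,-10.7],[0.5,0.103,-0.217,0,0,0,-10.7],[0.5,0.103,-0.217,0.05,0,0,-10.7],[0.5,0.103,-0.217,0.0965,0,0,-10.7],[0.5,0.103,-0.217,0.0965,0,0,-10.7],[0,0.103,-0.217,0.0965,0,0,-10.7],[0,0.103,-0.217,0.0965,0,0,-10.7],[0,0.103,-0.217,0.0965,0,0,-10.7],[0,0.103,-0.217,0.0965,0,0,-10.7],[0,0.103,-0.217,0.06,0,0,-10.7],[0,0.103,-0.217,0,0,0,-10.7],[0,0.103,-0.217,0,0,0,-10.7],[0,0.103,-0.217,0,0,0,-10.7]]'; python3 go.py .398 -.0225 .15 -7
```

```text
time_s: 19.25
position: [0.5617, 0.1749, 0.1507]
tcp_rot: [[0.998, 0.065, -0.0], [0.065, -0.998, -0.0], [-0.0, 0.0, -1.0]]
force: [-0.4, -0.8, 0.2]
opening: 0.266
grasp_force: 30.0
19.25 [0.5617 0.1749 0.1507] 3.7 open 0.266 -> [-0.1762  0.1863  0.0008] az 10.7
```

```bash
python3 -m jog '[[0,-0.176,0.186,0,0,0,10.7],[0,-0.176,0.186,0,0,0,10.7],[0,-0.176,0.186,0,0,0,10.7],[0,-0.176,0.186,0,0,0,10.7],[0,-0.176,0.186,0,0,0,10.7],[0,-0.176,0.186,0,0,0,10.7],[0,-0.176,0.186,0,0,0,10.7]]'; python3 go.py .397 -.0225 .05 -7;python3 look.py w6 cap0 tin; python3 -c "
from meas import *
blobs('w6',.045,.08,(.35,.48,-.1,.05),10)"
```

```text
time_s: 20.12
position: [0.3996, -0.0214, 0.1503]
tcp_rot: [[0.993, -0.12, 0.0], [-0.12, -0.993, 0.0], [0.0, -0.0, -1.0]]
force: [-0.9, -0.0, -0.5]
opening: 0.263
grasp_force: 30.0
20.125 [ 0.3996 -0.0214  0.1503] -6.9 open 0.263 -> [-0.0025  0.0014  0.1003] az 0.1
20.175 [ 0.39961396 -0.02127444  0.15030482] cam [ 0.46408848 -0.03044579  0.30034704] 267.219621570012
cap0 [(0.81, [0.4799, 0.1569, 0.0017], [84, 132]), (0.75, [0.3985, -0.02, 0.1076], [253, 215]), (0.57, [0.4336, -0.0303, 0.0027], [260, 153])]
tin [(0.95, [0.4206, -0.0225, -0.0041], [254, 165]), (0.44, [0.5714, 0.0327, 0.0339], [171, 9])]
591 mean [ 0.4369 -0.0298  0.062 ] mid [ 0.4362 -0.0301  0.0559] ext [0.024 0.023 0.018]
```

View pics/w6.png

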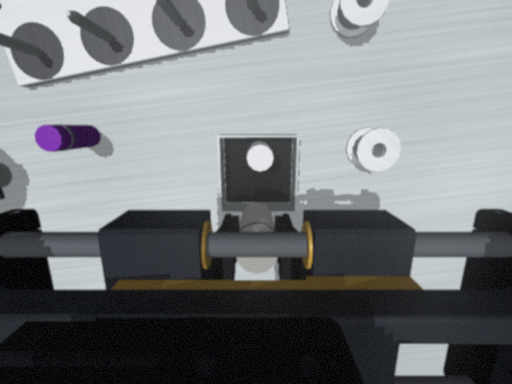

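The white cap stands upright in the tin at (260,157), and the second cap is held at (256,215). The purple look-alike at (67,137) has not been touched.

I'll lower the second cap now.

```bash
python3 -m jog '[[0,0.001,0.001,0.05,0,0,0],[0,0.001,0.001,0.1,0,0,0],[0,0.001,0.001,0.1,0,0,0],[0,0.001,0.001,0.1,0,0,0],[0.5,0.001,0.001,0.1,0,0,0],[0.5,0.001,0.001,0.1,0,0,0],[0.5,0.001,0.001,0.1,0,0,0],[0.5,0.001,0.001,0.1,0,0,0],[0.5,0.001,0.001,0.05,0,0,0],[0.8,0.001,0.001,0,0,0,0],[0.8,0.001,0.001,0,0,0,0],[0.8,0.001,0.12,0,0,0,0],[0.8,0.001,0.12,0,0,0,0],[0.8,0.001,0.12,0,0,0,0]]'; python3 go.py .428 -.1466 .12 0
python3 look.py w7 hub0 tin; python3 -c "
from meas import *
blobs('w7',.03,.04,(.38,.65,-.4,-.08),30)
print('t');blobs('w7',.045,.09,(.35,.48,-.1,.05),10)"
```

```text
time_s: 22.02
position: [0.3854, -0.145, 0.1499]
tcp_rot: [[0.992, -0.128, 0.001], [-0.128, -0.992, -0.001], [0.001, 0.001, -1.0]]
force: [0.3, 0.8, -0.3]
opening: 0.793
grasp_force: 0.0
22.025 [ 0.3854 -0.145   0.1499] -7.4 open 0.793 -> [ 0.0425 -0.0039  0.0299] az -7.4
22.075 [ 0.38439079 -0.14256757  0.14966815] cam [ 0.44906708 -0.15232721  0.29958762] 267.219621570012
hub0 [(0.68, [0.5607, -0.1341, 0.0168], [224, 3]), (0.57, [0.4257, -0.1451, 0.0166], [254, 148])]
tin [(0.58, [0.42, -0.0243, -0.0017], [150, 164])]
984 mean [ 0.5478 -0.1326  0.0341] mid [ 0.5483 -0.1335  0.0336] ext [0.024 0.042 0.006]
1363 mean [ 0.4254 -0.1447  0.0344] mid [ 0.425  -0.1449  0.0337] ext [0.044 0.043 0.006]
t
771 mean [ 0.4351 -0.0302  0.06  ] mid [ 0.4348 -0.0279  0.0551] ext [0.024 0.024 0.02 ]
645 mean [ 0.3997 -0.0251  0.0594] mid [ 0.3979 -0.0224  0.0553] ext [0.023 0.024 0.019]
```

Both caps stand upright in the tin. Next I grasp hub A at (.4253, -.145).

```bash
python3 go.py .4253 -.145 .023 3.7
```

```text
22.175 [ 0.3839 -0.1402  0.1497] -7.0 open 0.796 -> [ 0.042  -0.      0.1266] az -10.7
```

```bash
python3 -m jog '[[0.8,0.042,0,0.04,0,0,-10.7],[0.8,0.042,0,0.08,0,0,-10.7],[0.8,0.042,0,0.126,0,0,-10.7],[0.8,0.042,0,0.126,0,0,-10.7],[0.8,0.042,0,0.126,0,0,-10.7],[0,0.042,0,0.126,0,0,-10.7],[0,0.042,0,0.126,0,0,-10.7],[0,0.042,0,0.126,0,0,-10.7],[0,0.042,0,0.126,0,0,-10.7],[0,0.042,0,0.126,0,0,-10.7],[0,0.042,0,0.08,0,0,-10.7],[0,0.042,0,0.03,0,0,-10.7],[0,0.042,0,0.03,0,0,-10.7],[0,0.042,0,0.03,0,0,-10.7]]'; python3 go.py .5755 -.039 .12 3.7
```

```text
time_s: 23.92
position: [0.4263, -0.1462, 0.1204]
tcp_rot: [[0.998, 0.064, -0.0], [0.064, -0.998, 0.0], [-0.0, -0.0, -1.0]]
force: [-0.4, 0.3, -1.4]
opening: 0.483
grasp_force: 31.0
23.925 [ 0.4263 -0.1462  0.1204] 3.7 open 0.483 -> [ 0.1558 -0.0973  0.0003] az -0.0
```

```bash
python3 -m jog '[[0,0.115,-0.097,-0.04,0,0,0],[0,0.115,-0.097,-0.04,0,0,0],[0,0.115,-0.097,-0.04,0,0,0],[0,0.115,-0.097,-0.04,0,0,0],[0,0.115,-0.097,-0.04,0,0,0],[0,0.115,-0.097,-0.04,0,0,0]]'; python3 look.py w8 spindle0; python3 -c "
from meas import *
blobs('w8',.05,.08,(.5,.6,-.1,.24),3)
print('base');blobs('w8',.02,.07,(.5,.6,-.1,.24),3)
P,u,v=load('w8')
for s in [(.5755,-.039),(.5707,.0325),(.566,.104),(.561,.175)]:
  k=(P[:,2]>.055)&(P[:,2]<.07)&(np.hypot(P[:,0]-s[0],P[:,1]-s[1])<.012);Q=P[k]
  for lo,hi in((.03,.045),(.045,.055),(.055,.061),(.061,.07)):
    k=(P[:,2]>lo)&(P[:,2]<hi)&(np.hypot(P[:,0]-s[0],P[:,1]-s[1])<.013);Q=P[k]
    if len(Q): print(s,lo,len(Q),Q.mean(0).round(4))
"
python3 go.py .5755 -.039 .12 3.7
```

```text
time_s: 24.68
position: [0.5335, -0.0428, 0.1593]
tcp_rot: [[0.998, 0.063, -0.003], [0.063, -0.998, 0.001], [-0.003, -0.001, -1.0]]
force: [0.0, -0.2, -1.2]
opening: 0.481
grasp_force: 31.0
24.725 [ 0.53383351 -0.04287277  0.15966227] cam [ 0.59910576 -0.04010683  0.30949065] 267.219621570012
spindle0 [(0.88, [0.5658, 0.178, 0.0259], [47, 144]), (0.84, [0.5753, -0.0378, 0.0333], [253, 149]), (0.79, [0.5703, 0.1068, 0.0302], [113, 144]), (0.76, [0.5724, 0.0358, 0.0285], [182, 147]), (0.27, [0.5738, -0.3056, 0.0173], [496, 164])]
153 mean [0.5665 0.1015 0.0599] mid [0.566  0.1022 0.0591] ext [0.01  0.007 0.018]
113 mean [0.5713 0.0304 0.0611] mid [0.5708 0.0318 0.0594] ext [0.01  0.01  0.018]
92 mean [ 0.576  -0.0396  0.063 ] mid [ 0.5752 -0.0395  0.0592] ext [0.01  0.009 0.018]
192 mean [0.5618 0.1731 0.0596] mid [0.5614 0.1738 0.0595] ext [0.01  0.007 0.019]
base
416 mean [0.5619 0.1726 0.0468] mid [0.5613 0.1737 0.0445] ext [0.01  0.008 0.049]
298 mean [0.5667 0.1009 0.048 ] mid [0.566  0.1022 0.0441] ext [0.01  0.007 0.048]
185 mean [0.5716 0.0297 0.0512] mid [0.5708 0.0318 0.0441]
[... 273 characters left out ...]
5, -0.039) 0.061 65 [ 0.5754 -0.0395  0.0646]
(0.5707, 0.0325) 0.03 37 [0.5721 0.0286 0.0377]
(0.5707, 0.0325) 0.045 29 [0.5721 0.0288 0.0501]
(0.5707, 0.0325) 0.055 31 [0.5714 0.0294 0.0587]
(0.5707, 0.0325) 0.061 66 [0.5711 0.0314 0.0644]
(0.566, 0.104) 0.03 80 [0.5668 0.1004 0.0377]
(0.566, 0.104) 0.045 58 [0.567  0.1003 0.0505]
(0.566, 0.104) 0.055 48 [0.5664 0.101  0.0586]
(0.566, 0.104) 0.061 70 [0.5664 0.1025 0.0645]
(0.561, 0.175) 0.03 117 [0.5621 0.1723 0.0375]
(0.561, 0.175) 0.045 87 [0.5619 0.1722 0.05  ]
(0.561, 0.175) 0.055 68 [0.5616 0.1727 0.0584]
(0.561, 0.175) 0.061 80 [0.5618 0.1739 0.0645]
24.775 [ 0.5342 -0.0429  0.1599] 3.6 open 0.482 -> [ 0.0416 -0.0013  0.0399] az -0.1
```

View pics/w8.png

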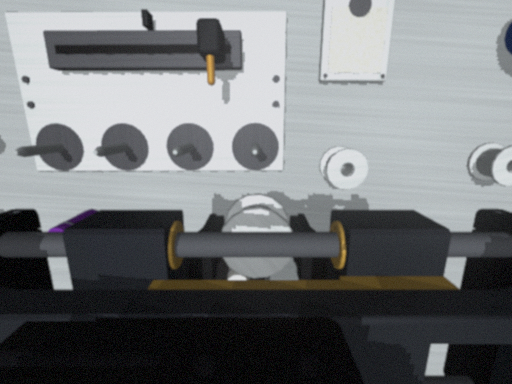

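```bash
cat > hand.py <<'E'
import sys
from h import *
n=sys.argv[1];d=np.load(n+'.npy');s=bot.read_state();R=np.array(s['tcp_rot']);p=np.array(s['position'])
i=viewer.camera_info('wrist');v,u=np.nonzero(d>0);z=d[v,u]
P=(np.c_[(u-i['cx'])*z/i['fx'],(v-i['cy'])*z/i['fy'],z,np.ones(len(z))]@np.linalg.inv(i['world_to_cam']).T)[:,:3]
Q=(P-p)@R  # tool frame; hub: top flange z=-.013-.005.. 
k=(abs(Q[:,0])<.03)&(abs(Q[:,1])<.024)&(Q[:,2]>-.02)&(Q[:,2]<.03)&(v<232)
Q=Q[k];print(len(Q),Q.min(0).round(4),Q.max(0).round(4))
T=Q[(Q[:,2]<-.008)];print('top',len(T),T[:,2].mean().round(4))
for a in range(-20,21,4):
    t=T[abs(T[:,1]-a/1000)<.002]
    if len(t): xm=np.percentile(t[:,0],97);print(a,round(xm,4),'c',round(xm-np.sqrt(.022**2-(a/1000)**2),4))
E
python3 hand.py w8
```

```text
2289 [ 0.0004 -0.0239 -0.0148] [0.0211 0.024  0.0253]
top 1251 -0.0093
-20 0.0093 c 0.0001
-16 0.0129 c -0.0022
-12 0.016 c -0.0024
-8 0.0182 c -0.0023
-4 0.0195 c -0.0021
0 0.0199 c -0.0021
4 0.02 c -0.0017
8 0.0191 c -0.0014
12 0.0174 c -0.001
16 0.0149 c -0.0002
20 0.0106 c 0.0015
```

```bash
python3 -m jog '[[0,0.0425,-0.001,0.04,0,0,0],[0,0.0425,-0.001,0.055,0,0,0],[0,0.0425,-0.001,0.055,0,0,0],[0,0.0425,-0.001,0.055,0,0,0],[0,0.0425,-0.001,0.075,0,0,0],[0,0.0425,-0.001,0.085,0,0,0],[0,0.0425,-0.001,0.085,0,0,0]]';  python3 go.py .5763 -.0393 .035 3.7
```

```text
time_s: 25.65
position: [0.577, -0.0383, 0.0756]
tcp_rot: [[0.998, 0.064, -0.001], [0.064, -0.998, 0.0], [-0.001, -0.0, -1.0]]
force: [0.8, -0.6, -1.1]
opening: 0.477
grasp_force: 31.6
25.65 [ 0.577  -0.0383  0.0756] 3.7 open 0.477 -> [-0.0008  0.0009  0.0406] az -0.0
```

```bash
python3 -m jog '[[0,-0.0006,0.0008,0.02,0,0,0],[0,-0.0006,0.0008,0.039,0,0,0],[0,-0.0006,0.0008,0.039,0,0,0],[0,-0.0006,0.0008,0.039,0,0,0],[0.6,-0.0006,0.0008,0.039,0,0,0],[0.6,-0.0006,0.0008,0.039,0,0,0],[0.6,-0.0006,0.0008,0.039,0,0,0]]';  python3 go.py .56 -.136 .023 3.7
```

```text
time_s: 26.52
position: [0.5772, -0.0393, 0.0369]
tcp_rot: [[0.998, 0.065, 0.001], [0.065, -0.998, -0.0], [0.001, 0.0, -1.0]]
force: [-0.7, 0.2, -0.1]
opening: 0.594
grasp_force: 0.0
26.525 [ 0.5772 -0.0393  0.0369] 3.7 open 0.594 -> [-0.0235  0.0954  0.0139] az 0.0
```

```bash
python3 -m jog '[[0.6,0,0,-0.05,0,0,0],[0.6,0,0,-0.113,0,0,0],[0.8,-0.064,0.093,-0.113,0,0,0],[0.8,-0.064,0.093,-0.113,0,0,0],[0.8,-0.064,0.093,-0.113,0,0,0],[0.8,-0.064,0.093,-0.113,0,0,0]]';python3 look.py w9 hub0; python3 -c "
from meas import *
blobs('w9',.03,.04,(.38,.65,-.4,-.08),30)
print('seated');blobs('w9',.04,.053,(.5,.65,-.08,.0),30)"; python3 go.py .56 -.136 .023 3.7
```

```text
time_s: 27.28
position: [0.5194, -0.1361, 0.1497]
tcp_rot: [[0.998, 0.064, 0.001], [0.064, -0.998, 0.0], [0.001, -0.0, -1.0]]
force: [-0.1, 1.0, 0.0]
opening: 0.794
grasp_force: 0.0
27.325 [ 0.51958147 -0.13560559  0.14958707] cam [ 0.58438741 -0.13265559  0.29960938] 267.219621570012
hub0 [(0.68, [0.577, -0.0352, 0.0269], [158, 126]), (0.56, [0.5589, -0.1365, 0.0185], [259, 151]), (0.22, [0.5758, -0.0376, 0.0299], [160, 128])]
1447 mean [ 0.5751 -0.3058  0.0344] mid [ 0.5748 -0.3067  0.0335] ext [0.043 0.044 0.007]
1366 mean [ 0.5603 -0.136   0.0345] mid [ 0.5598 -0.1362  0.0345] ext [0.043 0.043 0.006]
seated
1608 mean [ 0.5765 -0.0411  0.0466] mid [ 0.5759 -0.0406  0.0465] ext [0.043 0.043 0.013]
27.375 [ 0.5197 -0.1353  0.1495] 3.8 open 0.799 -> [0.0402 0.0034 0.1265] az 0.1
```

```bash
python3 -m jog '[[0.8,0.04,0.003,0.06,0,0,0],[0.8,0.04,0.003,0.12,0,0,0],[0.8,0.04,0.003,0.126,0,0,0],[0.8,0.04,0.003,0.126,0,0,0],[0,0.04,0.003,0.126,0,0,0],[0,0.04,0.003,0.126,0,0,0],[0,0.04,0.003,0.126,0,0,0],[0,0.04,0.003,0.126,0,0,0],[0,0.04,0.003,0.126,0,0,0],[0,0.04,0.003,0.08,0,0,0],[0,0.04,0.003,0.02,0,0,0],[0,0.04,0.003,0.02,0,0,0]]'; python3 go.py .567 .1043 .13 3.7
```

```text
time_s: 28.88
position: [0.5626, -0.1381, 0.1345]
tcp_rot: [[0.998, 0.065, 0.01], [0.065, -0.998, -0.005], [0.01, 0.005, -1.0]]
force: [0.3, -0.8, -0.5]
opening: 0.485
grasp_force: 32.2
28.875 [ 0.5626 -0.1381  0.1345] 3.7 open 0.485 -> [ 0.02   -0.2416  0.0034] az 0.0
```

```bash
python3 -m jog '[[0,-0.022,-0.241,-0.023,0,0,0],[0,-0.022,-0.241,-0.023,0,0,0],[0,-0.022,-0.241,-0.023,0,0,0],[0,-0.022,-0.241,-0.023,0,0,0],[0,-0.022,-0.241,-0.023,0,0,0],[0,-0.022,-0.241,-0.023,0,0,0]]'; python3 look.py w10; python3 hand.py w10; python3 -c "
from meas import *
blobs('w10',.061,.08,(.5,.6,-.1,.24),3)"
python3 go.py .567 .1043 .12 3.7
```

```text
time_s: 29.62
position: [0.5213, 0.1024, 0.1518]
tcp_rot: [[0.998, 0.066, -0.001], [0.066, -0.998, -0.0], [-0.001, 0.0, -1.0]]
force: [1.5, -0.6, -0.3]
opening: 0.482
grasp_force: 32.2
29.675 [0.52162588 0.10168719 0.15188919] cam [0.58664782 0.10465641 0.3018157 ] 267.219621570012
2360 [ 0.0007 -0.024  -0.0152] [0.0216 0.024  0.0249]
top 1392 -0.0096
-20 0.0095 c 0.0003
-16 0.0138 c -0.0013
-12 0.0174 c -0.001
-8 0.0191 c -0.0014
-4 0.0205 c -0.0011
0 0.0211 c -0.0009
4 0.0209 c -0.0007
8 0.02 c -0.0005
12 0.0182 c -0.0002
16 0.0164 c 0.0013
20 0.012 c 0.0028
68 mean [0.5615 0.1743 0.0644] mid [0.5612 0.1754 0.0647] ext [0.007 0.008 0.007]
69 mean [0.566  0.1035 0.0643] mid [0.5658 0.1032 0.0645] ext [0.007 0.008 0.007]
66 mean [0.5704 0.0328 0.0646] mid [0.5703 0.0323 0.0648] ext [0.007 0.008 0.007]
72 mean [ 0.5749 -0.0386  0.0645] mid [ 0.5748 -0.0389  0.0644] ext [0.007 0.007 0.007]
29.675 [0.5216 0.1017 0.1519] 3.7 open 0.482 -> [0.0455 0.0003 0.0318] az -0.0
```

```bash
python3 -m jog '[[0,0.0452,0.001,0.03,0,0,0],[0,0.0452,0.001,0.045,0,0,0],[0,0.0452,0.001,0.045,0,0,0],[0,0.0452,0.001,0.045,0,0,0],[0,0.0452,0.001,0.065,0,0,0],[0,0.0452,0.001,0.076,0,0,0],[0,0.0452,0.001,0.076,0,0,0]]';  python3 go.py .5667 .1035 .0362 3.7
```

```text
time_s: 30.55
position: [0.5661, 0.1044, 0.0763]
tcp_rot: [[0.998, 0.065, -0.002], [0.065, -0.998, 0.0], [-0.002, -0.0, -1.0]]
force: [-0.1, 0.3, -1.9]
opening: 0.482
grasp_force: 32.2
30.55 [0.5661 0.1044 0.0763] 3.7 open 0.482 -> [0.0006 0.0009 0.0401] az 0.0
```

```bash
python3 -m jog '[[0,0.0005,0.0008,0.02,0,0,0],[0,0.0005,0.0008,0.04,0,0,0],[0,0.0005,0.0008,0.04,0,0,0],[0,0.0005,0.0008,0.04,0,0,0],[0.6,0.0005,0.0008,0.04,0,0,0],[0.6,0.0005,0.0008,0.04,0,0,0],[0.6,0.0005,0.0008,0.04,0,0,0],[0.6,0.0005,0.0008,-0.02,0,0,0],[0.6,0.0005,0.0008,-0.074,0,0,0],[0.8,-0.06,0.407,-0.074,0,0,0],[0.8,-0.06,0.407,-0.074,0,0,0],[0.8,-0.06,0.407,-0.074,0,0,0],[0.8,-0.06,0.407,-0.074,0,0,0],[0.8,-0.06,0.407,-0.074,0,0,0],[0.8,-0.06,0.407,-0.074,0,0,0],[0.8,-0.06,0.407,-0.074,0,0,0],[0.8,-0.06,0.407,-0.074,0,0,0]]'; python3 look.py w11 hub0; python3 -c "
from meas import *
blobs('w11',.03,.04,(.38,.65,-.4,-.08),30)"; python3 go.py .575 -.3065 .023 3.7
```

```text
time_s: 32.67
position: [0.5332, -0.3093, 0.1507]
tcp_rot: [[0.998, 0.06, 0.002], [0.06, -0.998, -0.002], [0.001, 0.002, -1.0]]
force: [0.5, 0.5, -0.0]
opening: 0.802
grasp_force: 0.0
32.725 [ 0.53294813 -0.30688964  0.15049898] cam [ 0.5977849  -0.30409945  0.3005264 ] 267.219621570012
hub0 [(0.73, [0.5748, -0.3062, 0.0187], [259, 148])]
1359 mean [ 0.5743 -0.3048  0.0344] mid [ 0.574  -0.3047  0.0338] ext [0.043 0.043 0.006]
32.775 [ 0.5329 -0.3053  0.1504] 3.7 open 0.797 -> [0.042  0.004  0.1274] az -0.0
```

```bash
python3 -m jog '[[0.8,0.0415,0.003,0.06,0,0,0],[0.8,0.0415,0.003,0.12,0,0,0],[0.8,0.0415,0.003,0.127,0,0,0],[0.8,0.0415,0.003,0.127,0,0,0],[0,0.0415,0.003,0.127,0,0,0],[0,0.0415,0.003,0.127,0,0,0],[0,0.0415,0.003,0.127,0,0,0],[0,0.0415,0.003,0.127,0,0,0],[0,0.0415,0.003,0.127,0,0,0],[0,0.0415,0.003,0.08,0,0,0],[0,0.0415,0.003,0,0,0,0],[0,0.0415,0.003,0,0,0,0]]'; python3 go.py .520 .173 .152 3.7
```

```text
time_s: 34.28
position: [0.577, -0.3075, 0.1549]
tcp_rot: [[0.998, 0.065, 0.006], [0.065, -0.998, -0.005], [0.006, 0.005, -1.0]]
force: [0.6, 0.3, -1.3]
opening: 0.484
grasp_force: 30.0
34.275 [ 0.577  -0.3075  0.1549] 3.7 open 0.484 -> [-2.590e-02 -4.832e-01  2.000e-04] az 0.0
```

```bash
python3 -m jog '[[0,-0.026,-0.483,0,0,0,0],[0,-0.026,-0.483,0,0,0,0],[0,-0.026,-0.483,0,0,0,0],[0,-0.026,-0.483,0,0,0,0],[0,-0.026,-0.483,0,0,0,0],[0,-0.026,-0.483,0,0,0,0],[0,-0.026,-0.483,0,0,0,0],[0,-0.026,-0.483,0,0,0,0],[0,-0.026,-0.483,0,0,0,0],[0,-0.026,-0.483,0,0,0,0],[0,-0.026,-0.483,0,0,0,0]]'; python3 look.py w12 hub0; python3 hand.py w12; python3 -c "
from meas import *
blobs('w12',.061,.08,(.5,.6,-.1,.24),3)
print('seated');blobs('w12',.043,.053,(.5,.65,-.08,.2),30)"
python3 go.py .562 .1755 .0763 3.7
```

```text
time_s: 35.65
position: [0.5179, 0.173, 0.1502]
tcp_rot: [[0.998, 0.063, -0.001], [0.063, -0.998, -0.0], [-0.001, 0.0, -1.0]]
force: [0.3, 0.5, -2.0]
opening: 0.483
grasp_force: 30.0
35.7 [0.51800693 0.17296101 0.15030177] cam [0.58296822 0.17583341 0.3002671 ] 267.219621570012
hub0 [(0.88, [0.5764, -0.0363, 0.0286], [467, 145]), (0.61, [0.5637, 0.1065, 0.0266], [323, 149]), (0.56, [0.5139, 0.1724, 0.1462], [255, 240]), (0.46, [0.5775, -0.0366, 0.0319], [470, 144])]
2277 [ 0.0005 -0.024  -0.0146] [0.0208 0.024  0.0255]
top 1286 -0.0098
-20 0.0092 c 0.0
-16 0.0128 c -0.0023
-12 0.0166 c -0.0019
-8 0.0181 c -0.0024
-4 0.0197 c -0.0019
0 0.0198 c -0.0022
4 0.0201 c -0.0015
8 0.0191 c -0.0014
12 0.0178 c -0.0007
16 0.015 c -0.0001
20 0.0119 c 0.0027
91 mean [ 0.5749 -0.0375  0.064 ] mid [ 0.575  -0.0375  0.0645] ext [0.008 0.008 0.007]
66 mean [0.5611 0.176  0.0645] mid [0.5609 0.1762 0.0647] ext [0.008 0.008 0.007]
69 mean [0.5657 0.1053 0.0644] mid [0.5654 0.1047 0.0648] ext [0.008 0.007 0.007]
74 mean [0.5702 0.0339 0.0643] mid [0.5702 0.0337 0.0646] ext [0.007 0.007 0.007]
seated
1459 mean [0.5666 0.107  0.0468] mid [0.5661 0.1065 0.0463] ext [0.043 0.043 0.006]
1546 mean [ 0.5763 -0.0378  0.0468] mid [ 0.5757 -0.0398  0.048 ] ext [0.043 0.044 0.01 ]
60 mean [0.5703 0.0361 0.0482] mid [0.57   0.0349 0.048 ] ext [0.01  0.005 0.009]
35.75 [0.5181 0.173  0.1504] 3.6 open 0.48 -> [0.044  0.0003 0.0741] az -0.1
```

```bash
python3 -m jog '[[0,0.0447,0.0003,0.03,0,0,0],[0,0.0447,0.0003,0.043,0,0,0],[0,0.0447,0.0003,0.043,0,0,0],[0,0.0447,0.0003,0.043,0,0,0],[0,0.0447,0.0003,0.06,0,0,0],[0,0.0447,0.0003,0.074,0,0,0],[0,0.0447,0.0003,0.074,0,0,0]]';  python3 go.py .5628 .1755 .0362 3.7
```

```text
time_s: 36.62
position: [0.5609, 0.1769, 0.0749]
tcp_rot: [[0.998, 0.065, -0.004], [0.065, -0.998, -0.0], [-0.004, 0.0, -1.0]]
force: [0.2, -0.4, -0.5]
opening: 0.476
grasp_force: 30.0
36.625 [0.5609 0.1769 0.0749] 3.7 open 0.476 -> [0.002  0.0015 0.0387] az 0.0
```

```bash
python3 -m jog '[[0,0.0008,0.0008,0.02,0,0,0],[0,0.0008,0.0008,0.039,0,0,0],[0,0.0008,0.0008,0.039,0,0,0],[0,0.0008,0.0008,0.039,0,0,0],[0.6,0.0008,0.0008,0.039,0,0,0],[0.6,0.0008,0.0008,0.039,0,0,0],[0.6,0.0008,0.0008,0.039,0,0,0],[0.6,0.0008,0.0008,-0.02,0,0,0],[0.6,0.0008,0.0008,-0.075,0,0,0],[0.6,-0.055,0.12,-0.135,0,0,0],[0.6,-0.055,0.12,-0.135,0,0,0],[0.6,-0.055,0.12,-0.135,0,0,0],[0.6,-0.055,0.12,-0.135,0,0,0],[0.6,-0.055,0.12,-0.135,0,0,0]]'; python3 look.py w13 hub0 carriage_top clip cap0 valve_grip; python3 -c "
from meas import *
print('seated');blobs('w13',.043,.053,(.5,.65,-.08,.23),30)
print('bench hubs');blobs('w13',.03,.04,(.38,.65,-.4,-.08),30)
blobs('w13',.058,.08,(.35,.75,-.1,.23),3)
print('clip');blobs('w13',.02,.033,(.685,.75,.04,.1),3)"
```

```text
time_s: 38.38
position: [0.5154, 0.0546, 0.2109]
tcp_rot: [[0.998, 0.065, -0.001], [0.065, -0.998, 0.001], [-0.001, -0.001, -1.0]]
force: [0.4, -1.1, 0.8]
opening: 0.602
grasp_force: 0.0
38.425 [0.51536844 0.05477181 0.21069739] cam [0.58039943 0.05773283 0.36064124] 267.219621570012
hub0 [(0.77, [0.5736, -0.0364, 0.0297], [334, 136]), (0.62, [0.5598, 0.1751, 0.0299], [159, 136]), (0.62, [0.5639, 0.1065, 0.0289], [216, 136])]
carriage_top [(0.74, [0.6657, 0.0038, 0.0653], [316, 40])]
clip [(0.45, [0.6912, 0.0746, 0.0135], [248, 25])]
cap0 [(0.62, [0.4016, -0.0226, 0.0], [303, 253]), (0.56, [0.4754, 0.1553, -0.0007], [182, 197]), (0.55, [0.5741, 0.2725, 0.0049], [89, 118])]
valve_grip []
seated
1011 mean [0.5628 0.1739 0.0465] mid [0.5621 0.1745 0.0478] ext [0.043 0.043 0.01 ]
1022 mean [ 0.5761 -0.0396  0.0465] mid [ 0.5761 -0.0398  0.0477] ext [0.043 0.043 0.009]
1018 mean [0.5662 0.1061 0.0465] mid [0.566  0.1061 0.0476] ext [0.042 0.042 0.009]
bench hubs
769 mean [0.661  0.0053 0.0636] mid [0.6552 0.005  0.0629] ext [0.051 0.021 0.009]
65 mean [0.5608 0.1745 0.0627] mid [0.5606 0.1749 0.0629] ext [0.009 0.007 0.009]
58 mean [0.5654 0.1038 0.0631] mid [0.5653 0.1041 0.0628] ext [0.009 0.009 0.009]
61 mean [0.5701 0.033  0.0628] mid [0.57   0.0325 0.0629] ext [0.009 0.009 0.009]
64 mean [ 0.5749 -0.0378  0.0626] mid [ 0.5747 -0.0388  0.0631] ext [0.009 0.009 0.01 ]
94 mean [0.483  0.1534 0.0603] mid [0.4831 0.1536 0.0603] ext [0.008 0.021 0.004]
clip
68 mean [0.6905 0.072  0.0251] mid [0.6906 0.0719 0.0239] ext [0.011 0.006 0.007]
```

View pics/w13.png

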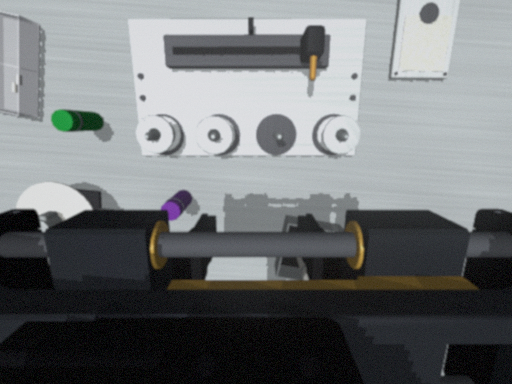

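All three hubs are seated: (157,135), (215,135) and (340,135), with top faces at 0.048 m. The carriage is parked at (314,40).

I'll slide it towards the clip.

```bash
python3 go.py .665 .005 .046 3.7
```

```text
38.675 [0.5153 0.0544 0.2109] 3.8 open 0.598 -> [0.1463 0.0592 0.1648] az 0.1
```

```bash
python3 -m jog '[[0.5,0.146,0.059,0.05,0,0,0],[0.5,0.146,0.059,0.05,0,0,0],[0.5,0.146,0.059,0.05,0,0,0],[0.5,0.146,0.059,0.05,0,0,0],[0.5,0.146,0.059,0.1,0,0,0],[0.5,0.146,0.059,0.164,0,0,0],[0.5,0.146,0.059,0.164,0,0,0],[0,0.146,0.059,0.164,0,0,0],[0,0.146,0.059,0.164,0,0,0],[0,0.146,0.059,0.164,0,0,0],[0,0.146,0.059,0.164,0,0,0],[0,0.146,0.059,0.164,0,0,0]]'; python3 go.py .661 .070 .046 3.7
```

```text
time_s: 40.17
position: [0.6666, 0.0058, 0.051]
tcp_rot: [[0.998, 0.064, 0.005], [0.064, -0.998, 0.002], [0.006, -0.001, -1.0]]
force: [-1.6, 4.8, 6.2]
opening: 0.228
grasp_force: 30.0
40.175 [0.6666 0.0058 0.051 ] 3.7 open 0.228 -> [-0.0016 -0.0644  0.0051] az -0.0
```

```bash
python3 -m jog '[[0,0,-0.02,0,0,0,0],[0,0,-0.04,0,0,0,0],[0,0,-0.06,0,0,0,0],[0,0,-0.066,0,0,0,0],[0,0,-0.066,0,0,0,0],[0,0,-0.066,0,0,0,0],[0.5,0,-0.066,0,0,0,0],[0.5,0,-0.066,0,0,0,0],[0.5,0,-0.066,0,0,0,0],[0.5,0,-0.066,-0.05,0,0,0],[0.5,-0.04,-0.066,-0.11,0,0,0],[0.5,-0.04,-0.066,-0.11,0,0,0],[0.5,-0.04,-0.066,-0.11,0,0,0],[0.5,-0.04,-0.066,-0.11,0,0,0]]'; python3 look.py w14 carriage_top clip hub0; python3 - <<'E'
from meas import *
blobs('w14',.058,.08,(.64,.75,-.1,.23),30)
print('clip');blobs('w14',.018,.033,(.684,.75,.04,.1),3)
blobs('w14',.043,.053,(.5,.65,-.08,.23),30)
P,u,v=load('w14');e=np.array([-.065,.998])
for nm,k in(('car',(P[:,2]>.062)&(P[:,0]>.649)&(P[:,0]<.68)&(abs(P[:,1]-.07)<.03)),('clip',(P[:,2]>.022)&(P[:,2]<.03)&(P[:,0]>.685)&(P[:,0]<.7)&(abs(P[:,1]-.07)<.02))):
    q=P[k][:,:2]@e;print(nm,k.sum(),q.min(),q.max(),q.mean())
im=cv2.imread('pics/w14.png');cv2.imwrite('pics/w14c.png',cv2.resize(im[0:200,150:350],None,fx=3,fy=3,interpolation=3))
E
```

```text
time_s: 41.92
position: [0.6204, 0.0674, 0.156]
tcp_rot: [[0.998, 0.064, -0.002], [0.064, -0.998, 0.0], [-0.002, -0.0, -1.0]]
force: [0.2, -0.2, -0.3]
opening: 0.497
grasp_force: 0.0
41.975 [0.62031053 0.0674468  0.15572916] cam [0.68558585 0.07038521 0.3055779 ] 267.219621570012
carriage_top [(0.9, [0.6623, 0.0684, 0.0682], [257, 152])]
clip [(0.51, [0.6893, 0.0725, 0.0131], [255, 121])]
hub0 [(0.57, [0.5653, 0.1064, 0.0281], [218, 233])]
723 mean [0.6616 0.0696 0.0641] mid [0.6584 0.0697 0.0627] ext [0.037 0.02  0.009]
clip
78 mean [0.6905 0.0718 0.0256] mid [0.6904 0.0718 0.0255] ext [0.013 0.006 0.004]
car 627 0.01714434013840045 0.0362654660444046 0.026328278454104077
clip 72 0.02424804952610442 0.02933375722731183 0.02672403977446128
```

View pics/w14c.png

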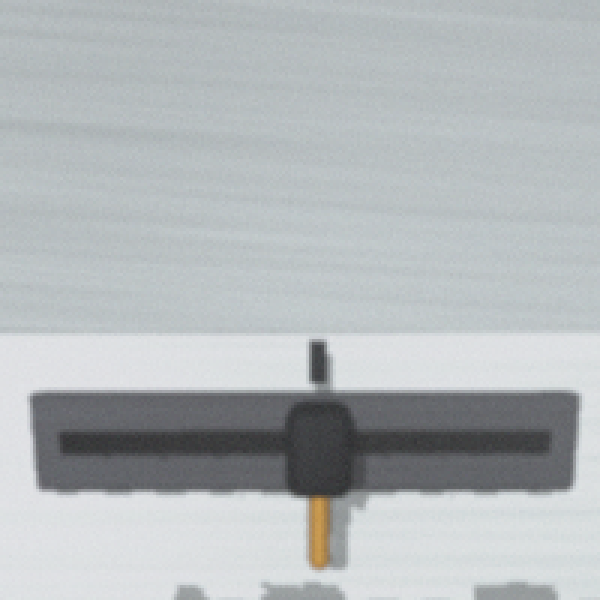

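The carriage at (318,445) and its nozzle at (318,530) line up with the clip at (318,362); measured difference is 0.4 mm.

Next is the valve.

```bash
python3 go.py .371 .304 .156 -3.3
```

```text
42.125 [0.6204 0.0675 0.1561] 3.7 open 0.495 -> [-0.2336 -0.2521  0.0006] az 7.0
```

```bash
python3 -m jog '[[0.5,-0.234,-0.252,0,0,0,7],[0.5,-0.234,-0.252,0,0,0,7],[0.5,-0.234,-0.252,0,0,0,7],[0.5,-0.234,-0.252,0,0,0,7],[0.5,-0.234,-0.252,0,0,0,7],[0.5,-0.234,-0.252,0,0,0,7],[0.5,-0.234,-0.252,0,0,0,7],[0.5,-0.234,-0.252,0,0,0,7],[0.5,-0.234,-0.252,0,0,0,7]]'; python3 look.py w15 valve_grip valve_axis; python3 - <<'E'
from meas import *
P,u,v=load('w15');k=(P[:,2]>.06)&(P[:,2]<.09)&(P[:,0]>.34)&(P[:,0]<.5)&(P[:,1]>.2)&(P[:,1]<.36)
f=cv2.fitLine(P[k][:,:2].astype(np.float32),cv2.DIST_HUBER,0,.001,.001).ravel();print(f,np.degrees(np.arctan2(f[1],f[0])))
E
python3 go.py .371 .304 .0545 -3.3
```

```text
time_s: 43.25
position: [0.3722, 0.3033, 0.1574]
tcp_rot: [[0.998, -0.059, 0.001], [-0.059, -0.998, 0.0], [0.001, -0.0, -1.0]]
force: [-0.9, -0.1, 0.7]
opening: 0.498
grasp_force: 0.0
43.3 [0.37204396 0.30318162 0.15743976] cam [0.43688414 0.29799748 0.30747361] 267.219621570012
valve_grip [(0.86, [0.37, 0.3059, 0.0631], [252, 198])]
valve_axis [(0.71, [0.4489, 0.3043, 0.0624], [249, 111])]
[ 0.99939406 -0.03480608  0.4172322   0.300633  ] -1.9946445
43.4 [0.3717 0.3032 0.1575] -3.4 open 0.502 -> [-0.0008 -0.0007  0.103 ] az -0.1
```

```bash
python3 -m jog '[[0.5,-0.0005,-0.0005,0.05,0,0,0],[0.5,-0.0005,-0.0005,0.103,0,0,0],[0.5,-0.0005,-0.0005,0.103,0,0,0],[0,-0.0005,-0.0005,0.103,0,0,0],[0,-0.0005,-0.0005,0.103,0,0,0],[0,-0.0005,-0.0005,0.103,0,0,0],[0,-0.0005,-0.0005,0.103,0,0,0],[0,-0.0005,-0.0005,0.103,0,0,0]]'; python3 arc.py 42.4 .4491 .2994
```

```text
time_s: 44.4
position: [0.371, 0.3037, 0.0559]
tcp_rot: [[0.999, -0.054, 0.002], [-0.054, -0.999, -0.001], [0.002, 0.001, -1.0]]
force: [1.0, -4.6, 7.6]
opening: 0.137
grasp_force: 30.0
yaw -3.103569371262666 rad 0.07824814078202248 ang -3.185845400457149
[0.0007 0.0089] -6.5
[0.0022 0.0177] -13.0
[0.0047 0.0262] -19.5
[0.0081 0.0343] -26.0
[0.0125 0.042 ] -32.5
[0.0176 0.0492] -39.0
[0.0236 0.0557] -45.5
```

```bash
python3 -m jog '[[0,0.0007,0.0089,0,0,0,-6.5],[0,0.0022,0.0177,0,0,0,-13],[0,0.0047,0.0262,0,0,0,-19.5],[0,0.0081,0.0343,0,0,0,-26],[0,0.0125,0.042,0,0,0,-32.5],[0,0.0176,0.0492,0,0,0,-39],[0,0.0236,0.0557,0,0,0,-45.5],[0,0.0236,0.0557,0,0,0,-45.5],[0,0.0236,0.0557,0,0,0,-45.5]]'; python3 arc.py 42.4 .4491 .2994
```

```text
time_s: 45.52
position: [0.3917, 0.2479, 0.0559]
tcp_rot: [[0.74, 0.672, 0.003], [0.672, -0.74, 0.001], [0.003, 0.001, -1.0]]
force: [-0.2, 1.0, 6.7]
opening: 0.134
grasp_force: 30.0
yaw 42.238647518151815 rad 0.0771123681788087 ang 41.895210720037625
[-0.0009  0.0007] -0.2
```

Release, rise, look from above with the arm set back, and check everything.

```bash
python3 -m jog '[[0.5,0,0,0,0,0,0],[0.5,0,0,0,0,0,0],[0.5,0,0,0,0,0,0],[0.5,0,0,-0.06,0,0,0],[0.5,0,0,-0.12,0,0,0],[0.5,0,0,-0.17,0,0,20],[0.5,0,0,-0.17,0,0,40],[0.5,0,0,-0.17,0,0,42],[0.5,0,0,-0.17,0,0,42],[0.5,0,0,-0.17,0,0,42]]'; python3 look.py w16 valve_grip valve_axis; python3 - <<'E'
from meas import *
P,u,v=load('w16');k=(P[:,2]>.06)&(P[:,2]<.09)&(P[:,0]>.34)&(P[:,0]<.5)&(P[:,1]>.2)&(P[:,1]<.36)
f=cv2.fitLine(P[k][:,:2].astype(np.float32),cv2.DIST_HUBER,0,.001,.001).ravel();print(f,np.degrees(np.arctan2(f[1],f[0])))
im=cv2.imread('pics/w16.png');cv2.imwrite('pics/w16c.png',cv2.resize(im[0:300,60:420],None,fx=2,fy=2,interpolation=3))
E
```

```text
time_s: 46.78
position: [0.3904, 0.2473, 0.2244]
tcp_rot: [[1.0, 0.006, -0.001], [0.006, -1.0, -0.0], [-0.001, 0.0, -1.0]]
force: [-0.0, 0.6, 0.1]
opening: 0.5
grasp_force: 0.0
46.825 [0.39041175 0.24730145 0.22437138] cam [0.45551804 0.24647471 0.37432117] 267.219621570012
valve_grip [(0.69, [0.3953, 0.2483, 0.0604], [255, 177])]
valve_axis [(0.87, [0.4499, 0.3018, 0.0643], [208, 130]), (0.18, [0.5682, 0.1071, 0.0315], [379, 24])]
[0.73421365 0.6789185  0.42044467 0.27253878] 42.75919
```

View pics/w16c.png

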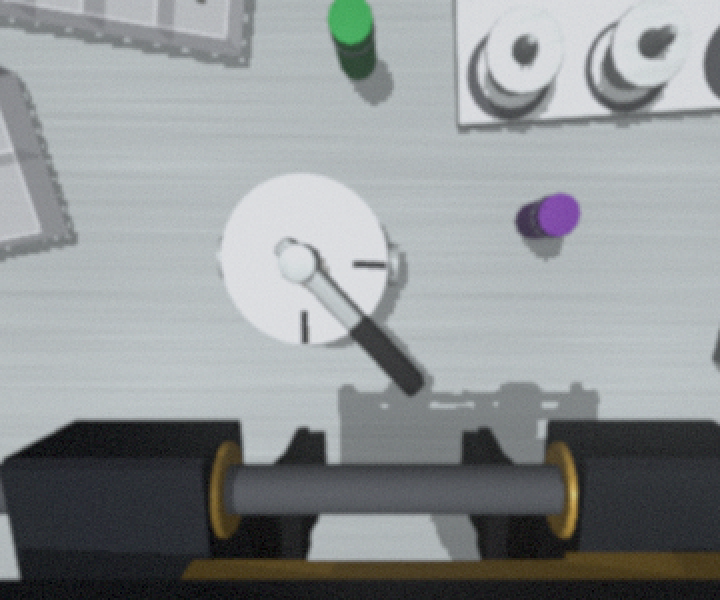

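The lever at (415,380) covers the middle tick, with the shut tick at (304,327) and the open tick at (370,265) visible on either side. It measures about 45–46° from shut.

One last check of the station and tin.

```bash
python3 -m jog '[[0.5,0.03,0.2,-0.1,0,0,0],[0.5,0.03,0.2,-0.1,0,0,0],[0.5,0.03,0.2,-0.1,0,0,0],[0.5,0.03,0.2,-0.1,0,0,0],[0.5,0.03,0.2,-0.1,0,0,0],[0.5,0.03,0.2,-0.1,0,0,0]]'; python3 look.py w17 hub0 tin; python3 - <<'E'
from meas import *
print('hubs');blobs('w17',.043,.053,(.5,.65,-.08,.23),30);print('bench');blobs('w17',.03,.04,(.38,.65,-.4,-.08),30)
print('caps');blobs('w17',.055,.08,(.35,.5,-.1,.05),10)
P,u,v=load('w17');e=np.array([-.065,.998])
for nm,k in(('car',(P[:,2]>.062)&(P[:,0]>.649)&(P[:,0]<.68)&(abs(P[:,1]-.07)<.03)),('clip',(P[:,2]>.022)&(P[:,2]<.03)&(P[:,0]>.685)&(P[:,0]<.7)&(abs(P[:,1]-.07)<.02))):
    q=P[k][:,:2]@e;print(nm,k.sum(),q.mean())
viewer.capture('top');viewer.capture('scene')
for c in('top','scene'):print([(round(r['p'],2),np.round(r['xyz'],3).tolist()) for r in models.tip_of(c,'hub0')])
E
```

```text
time_s: 47.68
position: [0.4207, 0.048, 0.324]
tcp_rot: [[1.0, 0.004, -0.002], [0.004, -1.0, 0.001], [-0.002, -0.001, -1.0]]
force: [-0.4, 0.2, -0.4]
opening: 0.504
grasp_force: 0.0
47.725 [0.42050442 0.04840834 0.32373316] cam [0.48582826 0.04731711 0.47360629] 267.219621570012
hub0 [(0.9, [0.5598, 0.1729, 0.0331], [175, 74]), (0.89, [0.5747, -0.0392, 0.0267], [313, 65]), (0.78, [0.5654, 0.1045, 0.029], [220, 71]), (0.43, [0.4364, -0.0279, 0.0038], [300, 154])]
tin [(0.8, [0.4188, -0.027, -0.0029], [298, 163])]
hubs
682 mean [ 0.5755 -0.0397  0.0465] mid [ 0.5756 -0.0402  0.0477] ext [0.043 0.043 0.009]
667 mean [0.5656 0.1064 0.0465] mid [0.5659 0.1065 0.0478] ext [0.043 0.042 0.008]
654 mean [0.5619 0.1744 0.0465] mid [0.562  0.1748 0.0478] ext [0.041 0.042 0.009]
bench
caps
191 mean [ 0.4363 -0.0291  0.0623] mid [ 0.4361 -0.0296  0.0603] ext [0.022 0.023 0.009]
184 mean [ 0.3993 -0.0234  0.0621] mid [ 0.3987 -0.0239  0.0597] ext [0.023 0.023 0.009]
car 0 nan
clip 0 nan
[(0.59, [0.568, 0.11, 0.032]), (0.57, [0.561, 0.174, 0.024]), (0.52, [0.576, -0.039, 0.029])]
[(0.77, [0.575, -0.037, 0.031]), (0.74, [0.56, 0.176, 0.032]), (0.63, [0.565, 0.111, 0.029])]<stdin>:6: RuntimeWarning: Mean of empty slice.
  ret = ret.dtype.type(ret / rcount)
```

View pics/w17.png

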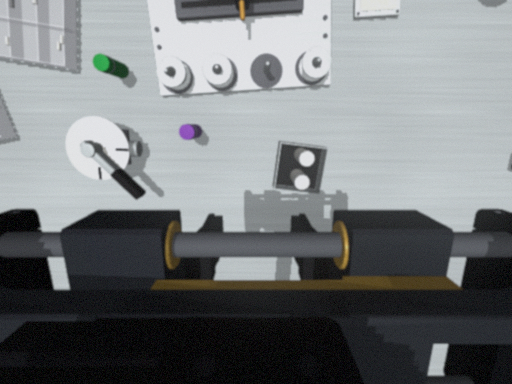

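Three hubs are seated at (175,73), (220,71) and (313,66). Both caps stand in the tin at (306,158) and (301,180), the nozzle is at (241,10), and the lever sits at the half tick.

I'm handing in.

```bash
python3 -c "
from rig import workorder
print(workorder.hand_in())"
```

```text
the job is handed in; nothing more can be done
None
```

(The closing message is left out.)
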